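# Demould a heel and set the cooling valve two turns open

### The job

Lift the moulded heel out of the open mould and set it down upright (don't drop it) in the free end of the cooling tray, without disturbing the heels already cooling there or anything else on the bench. Then, by the revolving handle on its wheel, turn the cooling-water valve clockwise until it comes up against its closed stop, and back it off exactly two full turns. Finish still gripping the handle at that setting: do not let go of it.

Things in the scene. Friction and masses are not known exactly. Their poses are not given: they have to be found in the camera images.
- heel_mid (a point): centre (27.5 mm above its underside) of the fresh black plastic heel in the mould. 55 mm high, 130 g, broad seat down (z up). D-shaped: along its x 57 mm at the foot, 60 mm 22 mm up, 54 mm at the top, flat breast at -x, round back at +x; along y 52 / 54 / 51 mm, flat-sided but for the rounded back. Lowest 22 mm in the cavity (1.5 mm clearance), upper 33 mm clear; draws straight up
- mould_mouth (a point): centre of the cavity's mouth on the flat top of the lower mould half, 52 mm above the bench; mould axes, same as the heel's at the start. Bare aluminium book mould opened flat, fixed; lower half 130 mm along x by 120 mm along y; upper half, equally high, lies open beyond it (80 to 240 mm along +x), with four 12 mm dowels up. Mould and valve stand left and right of the tray, in either order
- tray_free (a point): inner floor at the middle of the cooling tray's free end, 3 mm above the bench; tray axes. Fixed aluminium tray, inside from 52 mm behind this point (-x, towards the robot) to 222 mm ahead (+x) and 82 mm to either side; rim 18 mm above the bench. Three cooled heels stand in the far part, the nearest about 98 mm ahead and 40 mm to +y
- cooled_a_mid (a point): centre of a cooled heel in the tray, same shape and size as the moulded one; leave alone
- cooled_b_mid (a point): centre of a second cooled heel in the tray; leave alone
- cooled_c_mid (a point): centre of the third cooled heel in the tray, the one nearest the free end; leave alone
- valve_base: fixed brass globe valve in a short steel pipe run along its x (base plate 270 mm by 84 mm); origin on the bench on the vertical stem axis, z up. On top, centred 158 mm above the bench, a level dark steel handwheel, 126 mm over the rim. The threaded stem shows through its hub, at most 190 mm above the bench, and rises 4 mm a turn as the valve opens; the wheel does not rise
- valve (a joint): handwheel angle in rad: 0 at the hard closed stop, growing as it opens, anticlockwise from above; a turn is 6.283, fully open is 22. At 0 the handle is on the valve_base's +x side of the stem; at q it stands q anticlockwise from there. Takes about 3 N at the handle and stays where left. Starts 0.35 to 1 turn open
- handle: black round handle, 23 mm in diameter, 60 mm long, upright on the wheel's rim 55 mm from the stem axis. It spins freely on its own vertical pin, so a hand can keep its orientation while carrying it round the circle. Origin at its centre, 196 mm above the bench: its top is 30 mm higher, the rim's upper side 31 mm lower
- release_can_mid (a point): centre of an aluminium spray can, 54 mm in diameter, 165 mm high; bystander
- tub_mid (a point): centre of a closed white tub, 100 mm in diameter, 95 mm high; bystander
- mallet: white-headed mallet lying on the bench; bystander
- wrench: steel wrench lying beyond the tray; bystander
- pick: brass mould pick with a wooden handle lying on the bench; bystander

How it is judged:
By the outcome, as a careful person would: the job done as asked, in the order asked, and still so for the second after the job is handed in, while the arm keeps its last pose, push and grip.
It also fails if it takes over 69 s, if anything falls off the work surface, if the arm or the gripper's body presses on something with over 40 N, if the wrist force passes 120 N, or if a joint passes its speed limit or range.

### The arm

A 6-joint arm with a two-finger parallel gripper is mounted at the origin on the work surface. World frame = base frame: x ahead of the robot, y to its left, z up, the work surface at z = 0. Lengths are in mm, angles in degrees, forces in N, time in s.
With the tool pointing down it reaches from about 350 to 850 mm from the base axis. Payload 8.1 kg.
Tool frame: the origin (TCP) lies between the finger pads; the fingertips stand 22 mm ahead of it and the grasp point (between the pads) lies 3 mm ahead of it; z points along the fingers, y is the direction in which the jaws open and shut (so a half turn about z gives the same grasp; the last joint's range is limited). The gripper opens to 85 mm and grips with 20 to 120 N. Pads are 22 mm wide; open, the fingers measure 114 mm over their backs; the gripper's body (76 mm by 85 mm) begins 54 mm behind the grasp point. The pads swing forward as they close: fully open they stand 13 mm farther back than shut.
Start: joints at [72.055, 7.471, 85.268, -0, 87.261, -4.893], TCP at [135.478, 584.509, 222.292] pointing down, gripper open.
Joint ranges: [-169.43, 169.43], [-51.17, 129.36], [1.28, 143.12], [-76.62, 256.62], [0, 156.53], [-152.29, 152.29]. Speed limits (degrees/s): [136.94, 136.94, 159.86, 180, 180, 180].

### API

Orientations are given as [roll, pitch, yaw] about the fixed x, y, z axes, in that order (R = Rz(yaw) Ry(pitch) Rx(roll)).
In Python, from bench import r gives the robot as it stands.
- The arm moves only by the tool drive_tool, never from a script. Its argument "moves" is a list of rows, each a list of 2 entries, a list of its own where there are three numbers: the shift along the world's x, y, z in mm, then the turn about the world's z in degrees. A call has exactly 8 rows; each row is the pose to reach, as a shift and turn from the pose commanded when the call began; what a row does not reach only later rows make up. A row lasts 1/12 s, in which the tool goes at most 41.7 mm and 7.16 degrees, less where a joint would pass 70% of its speed; a pose out of reach is approached as far as the arm can. A call with a gripper value outside its range is refused whole. "fingers" is the finger opening in mm, from 0 to 85.4, set as the call begins (left out, the last holds). The fingers move at their own pace and stop on an object; "squeeze" is the grip in N (left out, the last holds). Time passes only in rows, so rows that repeat a pose let the fingers close, or fill a call up. It gives the time, the measured TCP pose, the force and the opening at its end, in the units of the state.
- r.sense(): the state, without advancing time (a new reading comes with each control period).
- r.snapshot(name): name is "scene" or "top" or "wrist"; returns a dict with "pixels" (480x640x3 uint8, red, green, blue), "camera_matrix" (3x3 intrinsics, pixels), "xyz" and "orientation" of the camera in the world. Camera axes: x right, y down, z forward; pixel columns grow to the right and rows downward; lengths in mm; the calibration is good to about 2 mm. A picture is of the moment at which its call begins. There is no depth.
- r.hand_in(): hands the job in, once; it reports no verdict.
The state is a dict: "time": time; "joint_pos": joint angles; "qd": joint speeds; "joint_efforts": joint torques, N m; "tool_pos": TCP position; "tcp_rot": TCP orientation; "ft_force": force on the tool from outside, world axes, zero at the start; "wrist_torque": the same for the moment, N m; "finger_gap": finger opening in mm.
Only numpy, scipy, OpenCV 4.12 (cv2) and the standard library are available. Lean on these libraries where they do the work, as an engineer would, in place of code of your own. Each camera call takes 0.05 s, during which the arm holds its last target.

## Working session

There is one attempt and no reset: what is moved stays moved. The work goes in short steps, Python scripts to look and compute and a tool call to move; the robot and the scene stay as the last step left them, time stands still between calls to the robot, and variables do not carry over. Pictures are saved under pics/ and viewed, and the job is handed in when it is done.

Besides the shell and the picture viewer there is one more tool, called as name(argument=value, ...), one argument or row to a line, values as JSON. drive_tool: Moves the arm, as the interface text tells. Its arguments: {"type":"object","properties":{"moves":{"type":"array","items":{"type":"array"}},"fingers":{"type":"number"},"squeeze":{"type":"number"}},"required":["moves"]}

```bash
mkdir -p pics; ls
cat > h.py <<'E'
from bench import r
import numpy as np, cv2, json
def snap(n,name):
    s=r.snapshot(n); cv2.imwrite(f'pics/{name}.png',s['pixels'][:,:,::-1])
    np.savez(f'pics/{name}.npz',K=s['camera_matrix'],t=s['xyz'],o=np.array(s['orientation']))
    return s
E
python3 - <<'E'
from h import *
print(r.sense())
for n in ['scene','top','wrist']:
    s=snap(n,n+'0'); print(n,s['camera_matrix'],s['xyz'],s['orientation'])
E
```

```text
pics
{'time': 0.0, 'joint_pos': array([ 7.20550664e+01,  7.51620118e+00,  8.53294484e+01,  1.01515612e-04,
        8.72620756e+01, -4.89006893e+00]), 'qd': array([-0.00708532,  0.01321909,  0.02829893, -0.08396969,  0.07817384,
        0.0726608 ]), 'joint_efforts': array([-1.26411453e-05, -5.69392347e+01, -5.00554097e+01, -3.17105978e-04,
        1.49291125e-02,  2.02364470e-05]), 'tool_pos': array([135.30058593, 583.95862994, 221.23143964]), 'tcp_rot': array([-1.79892676e+02, -9.28396833e-03,  1.66945122e+02]), 'ft_force': array([-0.21910254,  0.41151687,  0.15450191]), 'wrist_torque': array([-0.03261185,  0.02952118,  0.01511896]), 'finger_gap': 85.51084475703071}
scene [[587.54426743   0.         315.16163122]
 [  0.         587.54426743 248.06762796]
 [  0.           0.           1.        ]] [1657.09841209 -634.6252926  1467.0046748 ] [-136.48418955    0.34426717   59.1185061 ]
top [[439.68011832   0.         319.95716846]
 [  0.         439.68011832 239.15048636]
 [  0.           0.           1.        ]] [ 499.73799588  -10.24288639 1227.8963604 ] [-175.22003638    0.70856408  -90.90917955]
wrist [[391.74569743   0.         312.68145227]
 [  0.         391.74569743 238.93427391]
 [  0.           0.           1.        ]] [ 61.10810162 602.58805276 372.38089082] [1.62614183e+02 5.44657465e-02 7.69113007e+01]
```

View pics/scene0.png

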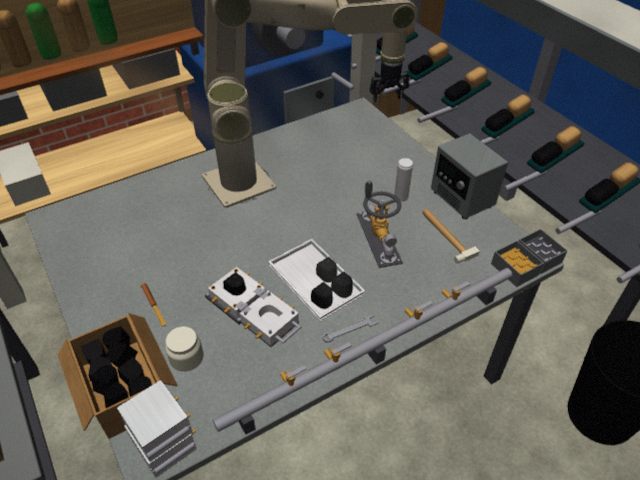

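View pics/top0.png

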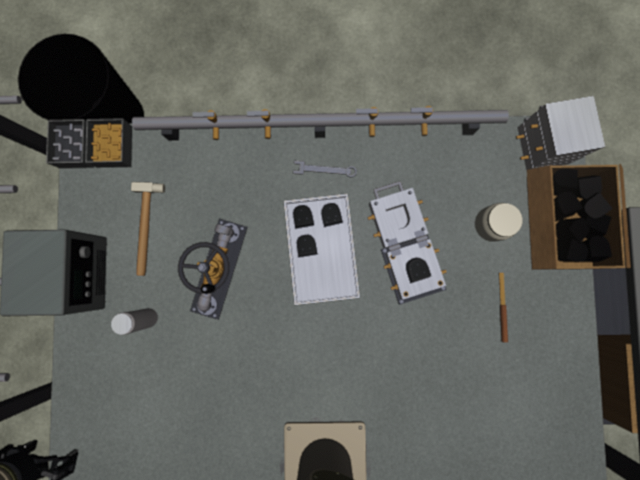

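View pics/wrist0.png

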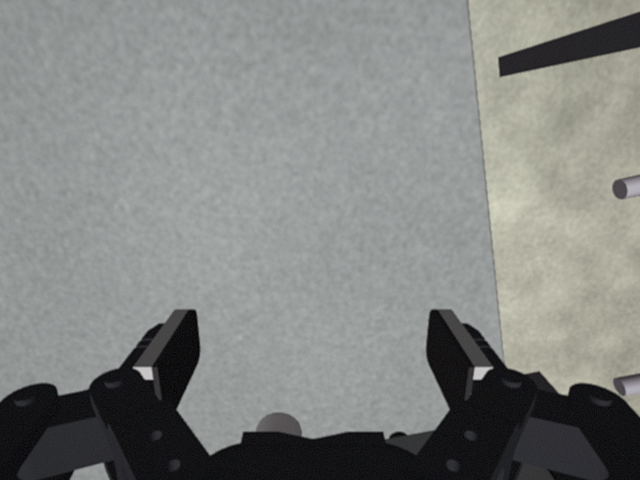

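The scene view shows the mould (about 255,300), tray (315,275) and valve (380,225). In the top view the heel is at (418,268), the tray at (322,248), the wheel at (203,268) and the handle at (207,290). I'll zoom in.

Run:
```python
import cv2
a=cv2.imread('pics/top0.png'); b=cv2.imread('pics/scene0.png')
def c(im,x,y,w,h,n,k): cv2.imwrite(f'pics/{n}.png',cv2.resize(im[y:y+h,x:x+w],None,fx=k,fy=k,interpolation=cv2.INTER_CUBIC))
c(a,275,175,180,135,'zt_mould',4.4); c(a,165,205,100,120,'zt_valve',5)
c(b,195,225,180,130,'zs_mould',4.4); c(b,335,165,90,110,'zs_valve',5)
```

```text
(no output)
```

View pics/zt_mould.png

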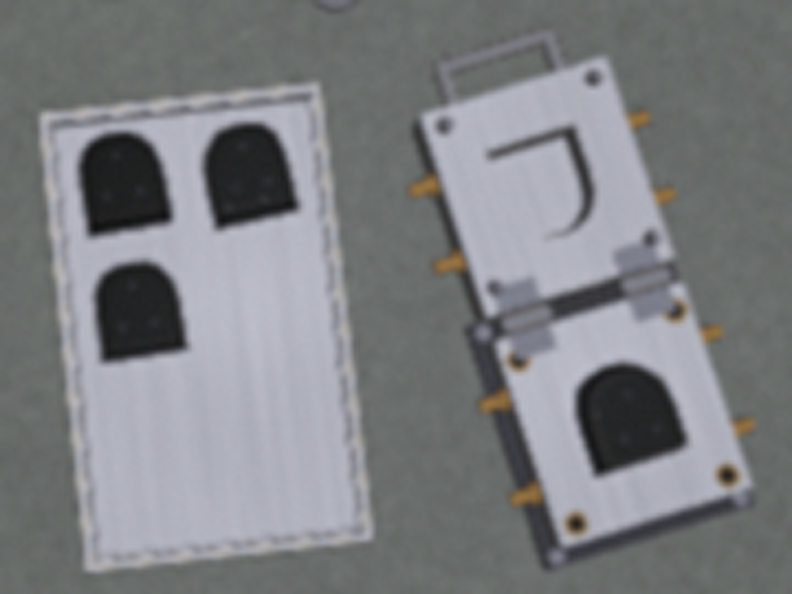

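View pics/zt_valve.png

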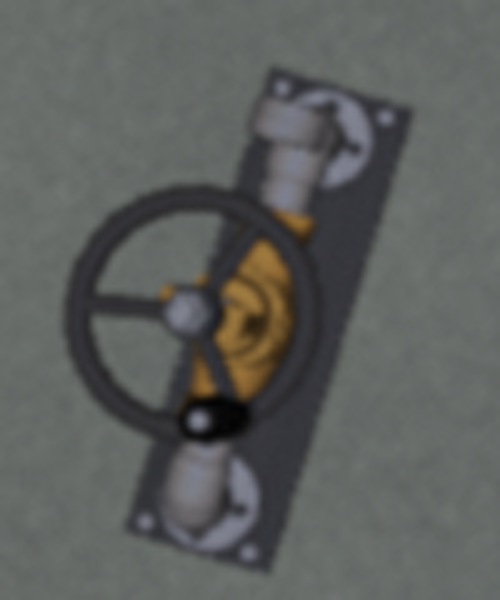

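View pics/zs_mould.png

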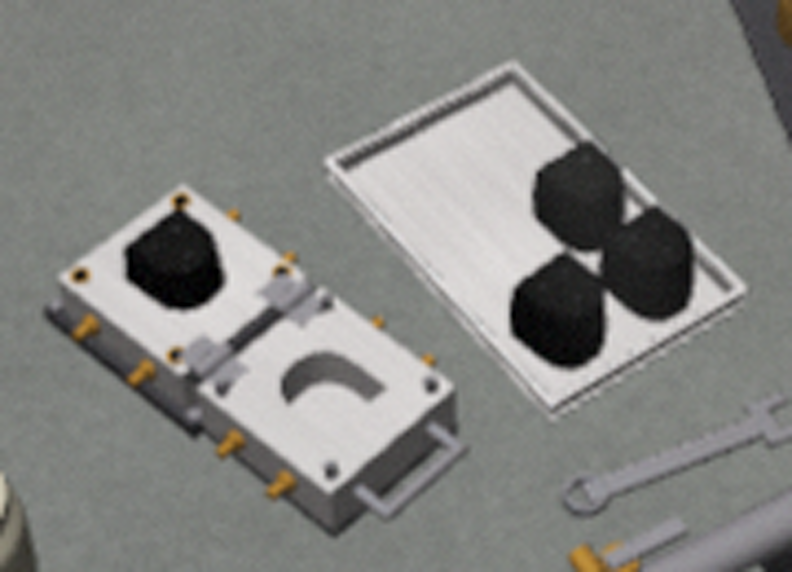

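View pics/zs_valve.png

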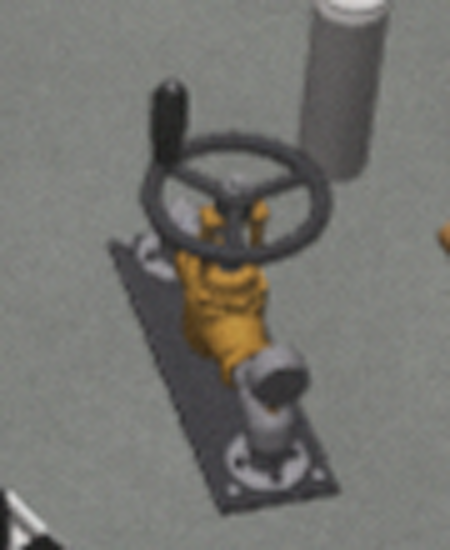

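```bash
cat >> h.py <<'E'
from scipy.spatial.transform import Rotation as Ro
def load(n):
    d=np.load(f'pics/{n}.npz'); return d['K'],d['t'],Ro.from_euler('xyz',d['o'],degrees=True).as_matrix()
def ray(n,uv):
    K,t,R=load(n); d=R@np.linalg.inv(K)@np.array([uv[0],uv[1],1.]); return t,d/np.linalg.norm(d)
def bp(n,uv,z):
    t,d=ray(n,uv); return t+d*(z-t[2])/d[2]
def proj(n,P):
    K,t,R=load(n); p=K@(R.T@(np.array(P,float)-t)); return p[:2]/p[2]
def tri(obs):
    A=np.zeros((3,3));b=np.zeros(3)
    for n,uv in obs:
        t,d=ray(n,uv); M=np.eye(3)-np.outer(d,d); A+=M;b+=M@t
    X=np.linalg.solve(A,b); return X,[np.round(proj(n,X)-uv,1) for n,uv in obs]
E
python3 - <<'E'
from h import *
f=lambda x,y,o,k:(o[0]+x/k,o[1]+y/k)
T=lambda x,y:f(x,y,(275,175),4.4)
S=lambda x,y:f(x,y,(195,225),4.4)
TV=lambda x,y:f(x,y,(165,205),5)
SV=lambda x,y:f(x,y,(335,165),5)
print('base',bp('top0',(325,450),0))
# heel top corners in mould, z 85
for p in [(598,474),(686,444),(622,362)]: print('heel',bp('top0',T(*p),85).round(1))
# tray rim corners z18
for p in [(42,112),(318,84),(371,538),(88,570)]: print('tray',bp('top0',T(*p),18).round(1))
# lower-mould bores, z52
for a,b in [((518,360),(175,354)),((676,310),(281,271)),((727,474),(180,201)),((576,523),(80,275))]:
    print('bore',bp('top0',T(*a),52).round(1),tri([('top0',T(*a)),('scene0',S(*b))]))
# handle top
print('handle top',tri([('top0',TV(200,420)),('scene0',SV(172,88))]), bp('top0',TV(200,420),226))
print('hub',tri([('top0',TV(190,312)),('scene0',SV(234,186))]), bp('top0',TV(190,312),175))
# rim extremes top view
print('rim c',bp('top0',TV(194,314),158))
for p in [(273,68),(413,107),(270,572),(127,533)]: print('plate',bp('top0',TV(*p),5).round(1))
# can,tub
print(bp('top0',(122,323),165),bp('top0',(502,222),95))
E
```

```text
base [32.43073512 -1.22850092  0.        ]
heel [ 478.7 -230.5   85. ]
heel [ 495.4 -282.6   85. ]
heel [ 544.2 -246.8   85. ]
tray [710.9 100.   18. ]
tray [725.7 -74.9  18. ]
tray [ 440.2 -101.7   18. ]
tray [423.2  74.1  18. ]
bore [ 547.7 -190.8   52. ] (array([ 535.74526706, -234.91519253,  -29.9274784 ]), [array([11.3,  5.2]), array([10.9,  0.1])])
bore [ 576.5 -287.4   52. ] (array([ 589.4169167 , -239.46634352,  130.10621048]), [array([-12.1,  -7. ]), array([-11.5,  -1.5])])
bore [ 476.9 -314.5   52. ] (array([ 495.62049262, -267.12702821,  128.31739851]), [array([-11.4,  -6.8]), array([-10.3,  -1.8])])
bore [ 449.  -222.7   52. ] (array([ 430.64287267, -266.69771028,  -30.8836981 ]), [array([10.4,  5.1]), array([9.8, 0.6])])
handle top (array([475.2368802 , 267.5416593 , 220.10037934]), [array([-0.9, -0.4]), array([-0.7,  0.2])]) [474.45363499 263.86104468 226.        ]
hub (array([525.64202727, 287.43526768, 163.82650447]), [array([-0.6, -0.3]), array([-0.4,  0.1])]) [524.74717671 282.93405766 175.        ]
rim c [524.14637289 285.70576429 158.        ]
plate [664.9 284.3   5. ]
plate [641.5 205.5   5. ]
plate [384.9 285.1   5. ]
plate [407.4 364.4   5. ]
[394.84122536 479.99553646 165.        ] [ 631.16091999 -468.26056416   95.        ]
```

drive_tool(
  moves=[
    [[15,-20,40],-7],
    [[45,-55,70],-14],
    [[70,-90,95],-21],
    [[95,-125,110],-28],
    [[120,-165,110],-35],
    [[145,-200,110],-42],
    [[172,-235,110],-49],
    [[200,-270,110],-56],
  ],
  fingers=80,
)

```text
time: 0.82
tool_pos: [311.4, 344.9, 332.2]
tcp_rot: [179.9, -0.0, 110.6]
ft_force: [1.6, 0.2, -0.2]
finger_gap: 79.9
```

drive_tool(
  moves=[
    [[18,-38,0],-7],
    [[36,-76,0],-14],
    [[54,-114,0],-21],
    [[70,-153,0],-28],
    [[80,-192,0],-35],
    [[90,-231,0],-42],
    [[100,-270,0],-49],
    [[110,-308,0],-56],
  ],
)

```text
time: 1.48
tool_pos: [420.7, 36.4, 331.7]
tcp_rot: [180.0, -0.0, 54.6]
ft_force: [1.4, 0.6, 0.3]
finger_gap: 79.7
```

drive_tool(
  moves=[
    [[8,-36,-5],-7],
    [[15,-72,-15],-14],
    [[22,-108,-25],-21],
    [[30,-144,-35],-28],
    [[37,-180,-45],-34],
    [[42,-215,-55],-38],
    [[45,-245,-65],-38],
    [[45,-264,-70],-38],
  ],
)

```text
time: 2.15
tool_pos: [465.0, -228.1, 259.6]
tcp_rot: [-179.9, 0.1, 16.8]
ft_force: [0.7, -0.3, 0.4]
finger_gap: 80.4
```

Run:
```python
from h import *
s=snap('wrist','w1'); q=r.sense(); print(s['xyz'],s['orientation'],q['time'],q['tool_pos'],q['tcp_rot'],q['joint_pos'].round(1))
```

```text
[ 538.71291255 -205.00454958  410.45621852] [ 1.62500900e+02  1.14629135e-01 -7.32248952e+01] 2.2 [ 464.33403349 -229.91298923  258.71644288] [-179.93837012    0.20172946   16.76047228] [-31.9  -5.8  94.9  -0.1  91.1  41.3]
```

View pics/w1.png

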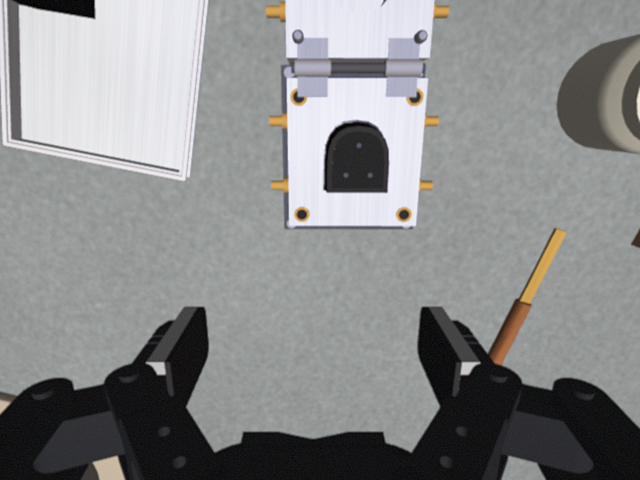

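Run:
```python
import cv2,numpy as np
a=cv2.imread('pics/w1.png'); 
def g(im,n): 
    cv2.imwrite(n,im)
z=cv2.resize(a[60:240,270:450],None,fx=4,fy=4,interpolation=cv2.INTER_CUBIC)
t=cv2.imread('pics/top0.png'); zt=cv2.resize(t[235:310,380:455],None,fx=8,fy=8,interpolation=cv2.INTER_CUBIC)
z=np.clip(z.astype(float)*1.0,0,255).astype('uint8'); 
lut=(255*(np.arange(256)/255)**0.5).astype('uint8')
g(cv2.LUT(z,lut)[:600],'pics/zw1.png');g(cv2.LUT(zt,lut),'pics/zt2.png')
```

```text
(no output)
```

View pics/zw1.png

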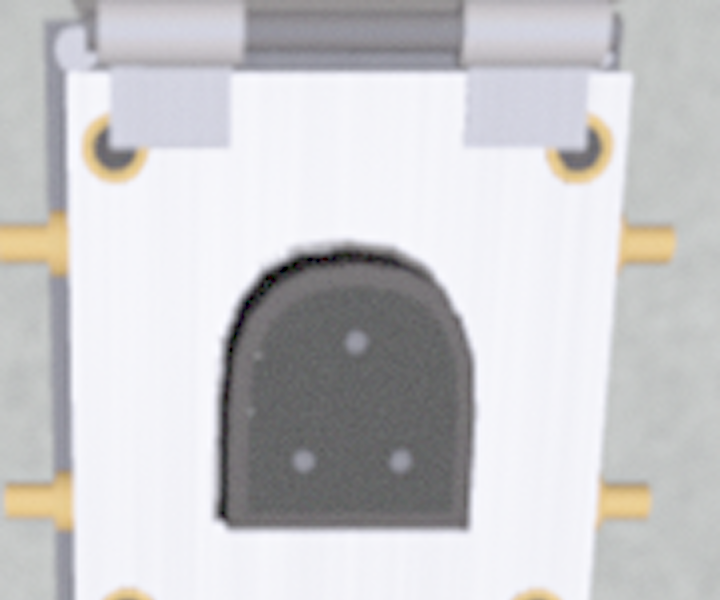

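View pics/zt2.png

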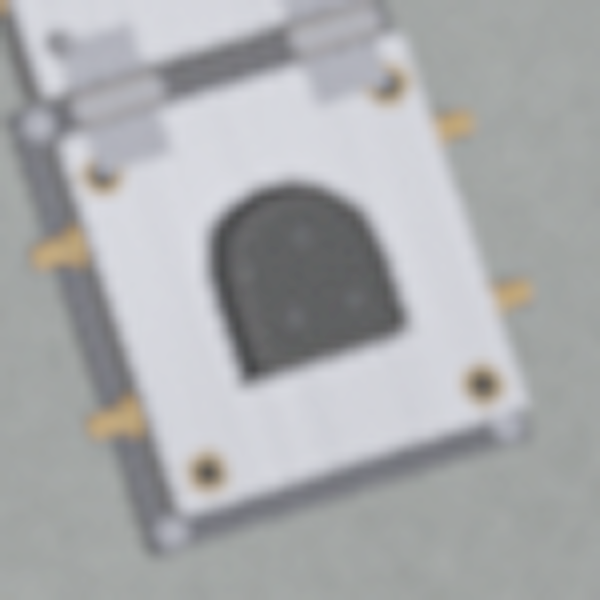

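Run:
```python
from h import *
W=lambda x,y:np.array([270+(x+.5)/4-.5,60+(y+.5)/4-.5])
T=lambda x,y:np.array([380+(x+.5)/8-.5,235+(y+.5)/8-.5])
print('top dots')
for w,t in [((356,342),(302,235)),((304,461),(295,318)),((400,461),(354,298))]:
    print(tri([('w1',W(*w)),('top0',T(*t))])[0].round(1),bp('w1',W(*w),85).round(1),bp('top0',T(*t),85).round(1))
print('bores')
B=[]
for w,t in [((116,148),(102,173)),((580,148),(387,83)),((128,619),(207,472)),((538,619),(482,384))]:
    X=tri([('w1',W(*w)),('top0',T(*t))])[0];p=bp('w1',W(*w),52);q=bp('top0',T(*t),52);B.append((p,q));print(X.round(1),p.round(1),q.round(1))
B=np.array(B);print(B.mean(0))
for k in (0,1):
  b=B[:,k]; d=b[0]+b[1]-b[2]-b[3]; e=b[0]+b[2]-b[1]-b[3]; print(np.degrees(np.arctan2(d[1],d[0])),np.degrees(np.arctan2(-e[0],e[1])))
print(r.sense()['tool_pos'])
```

```text
top dots
[ 527.2 -245.3   98.8] [ 527.3 -246.6   85. ] [ 526.9 -248.7   85. ]
[ 500.7 -245.    83.6] [ 501.4 -244.1   85. ] [ 500.1 -245.5   85. ]
[ 506.6 -264.3   83.3] [ 507.2 -263.1   85. ] [ 506.3 -264.7   85. ]
bores
[ 549.3 -188.6   59. ] [ 549.8 -188.3   52. ] [ 549.4 -189.7   52. ]
[ 576.  -278.9   77.7] [ 578.6 -283.8   52. ] [ 577.9 -285.6   52. ]
[ 450.3 -220.6   53.1] [ 450.5 -220.    52. ] [ 449.8 -221.5   52. ]
[ 477.1 -315.1   44. ] [ 478.4 -312.3   52. ] [ 477.4 -313.4   52. ]
[[ 514.30707323 -251.09289934   52.        ]
 [ 513.60346881 -252.55085566   52.        ]]
16.76860636197316 16.786543002430793
16.57223791010934 16.625529704675095
[ 464.33403349 -229.91298923  258.71644288]
```

drive_tool(
  moves=[
    [[21,-12,-30],0],
    [[42,-24,-60],0],
    [[42,-24,-90],0],
    [[42,-24,-118],0],
    [[42,-24,-118],0],
    [[42,-24,-118],0],
    [[42,-24,-118],0],
    [[42,-24,-118],0],
  ],
)

```text
time: 2.87
tool_pos: [509.2, -250.2, 146.8]
tcp_rot: [179.8, -0.2, 17.0]
ft_force: [0.5, 0.1, 0.4]
finger_gap: 79.9
```

Run:
```python
from h import *
q=r.sense(); print(q['tool_pos'],q['tcp_rot'])
s=snap('wrist','w2'); q=r.sense(); print(q['time'],q['tool_pos'],q['tcp_rot'],q['ft_force'])
```

```text
[ 509.23801263 -250.15829942  146.79767654] [ 1.79813146e+02 -1.66500777e-01  1.69612663e+01]
2.9167 [ 509.29649146 -250.23507045  146.81479373] [ 1.79799125e+02 -1.78621960e-01  1.69576910e+01] [ 0.64789564 -0.95571465 -0.22865351]
```

View pics/w2.png

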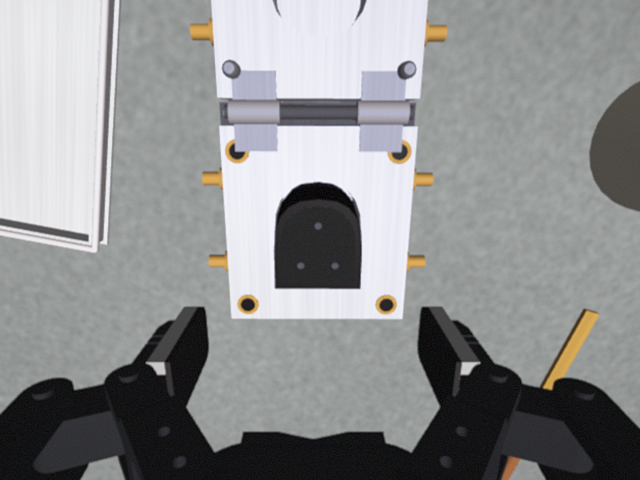

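Run:
```python
from h import *
W=lambda x,y:np.array([270+(x+.5)/4-.5,60+(y+.5)/4-.5])
a=cv2.imread('pics/w2.png')
for (w,u) in [((356,342),(318,226)),((304,461),(300.5,266)),((400,461),(335,266)),((116,148),(237,152)),((580,148),(400,152)),((128,619),(248,304)),((538,619),(386,304))]:
    print(tri([('w1',W(*w)),('w2',np.array(u,float))])[0].round(1))
B=np.mean([bp('w2',u,52) for u in [(237,152),(400,152),(248,304),(386,304)]],0);print(B)
```

```text
[ 527.3 -246.7   85.6]
[ 501.5 -244.    86. ]
[ 507.2 -263.1   85.8]
[ 549.6 -188.6   53.9]
[ 578.4 -283.7   54. ]
[ 450.  -220.1   50.1]
[ 478.  -312.6   50.2]
[ 514.35703468 -251.15800705   52.        ]
```

drive_tool(
  moves=[
    [[-3,-3,-15],0],
    [[-3,-3,-33],0],
    [[-3,-3,-50],0],
    [[-3,-3,-60],0],
    [[-3,-3,-65],0],
    [[-3,-3,-66],0],
    [[-3,-3,-66],0],
    [[-3,-3,-66],0],
  ],
)

```text
time: 3.58
tool_pos: [505.7, -252.9, 79.1]
tcp_rot: [179.9, -0.1, 17.0]
ft_force: [0.7, 0.4, 0.3]
finger_gap: 80.1
```

drive_tool(
  moves=[
    [[0,0,0],0],
    [[0,0,0],0],
    [[0,0,0],0],
    [[0,0,0],0],
    [[0,0,0],0],
    [[0,0,0],0],
    [[0,0,0],0],
    [[0,0,0],0],
  ],
  fingers=30,
  squeeze=50,
)

```text
time: 4.25
tool_pos: [504.8, -252.4, 77.7]
tcp_rot: [-180.0, 0.0, 16.9]
ft_force: [0.1, -0.1, 0.3]
finger_gap: 30.1
```

Run:
```python
from h import *
s=snap('wrist','w3'); q=r.sense(); print(q['time'],q['tool_pos'],q['tcp_rot'],q['ft_force'],q['finger_gap'])
```

```text
4.3 [ 504.77274833 -252.43414656   77.67046593] [-1.79993546e+02  5.29170345e-03  1.69487149e+01] [-0.41617982 -0.3816387   0.23449335] 29.944118580326762
```

View pics/w3.png

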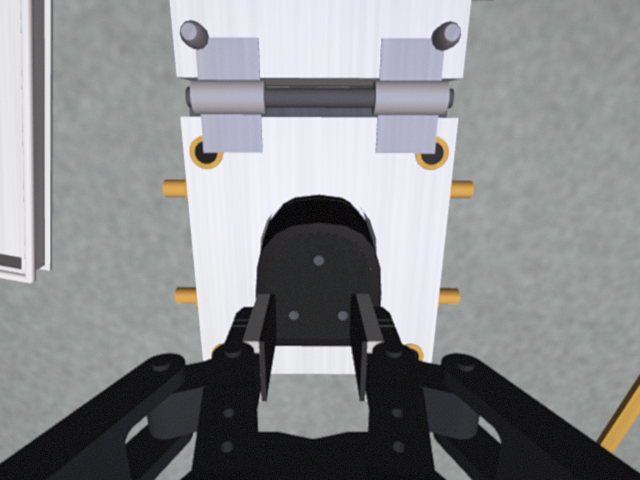

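Run:
```python
from h import *
a=cv2.imread('pics/w3.png')
lut=(255*(np.arange(256)/255)**0.5).astype('uint8')
cv2.imwrite('pics/zw3.png',cv2.LUT(cv2.resize(a[220:420,200:430],None,fx=3,fy=3,interpolation=cv2.INTER_CUBIC),lut))
s=snap('scene','s3')
b=cv2.imread('pics/s3.png')
cv2.imwrite('pics/zs3.png',cv2.LUT(cv2.resize(b[200:340,170:330],None,fx=4.2,fy=4.2,interpolation=cv2.INTER_CUBIC),lut))
print(load('w3')[1])
for u in [(319,261),(294,316),(343,316)]: print(bp('w3',u,85))
q=r.sense();print(q['tool_pos'],q['joint_pos'])
```

```text
[ 578.08706058 -229.09658518  228.70883931]
[ 527.05600479 -247.079951     85.        ]
[ 501.11209999 -244.38440933   85.        ]
[ 506.95898136 -263.58641315   85.        ]
[ 504.77463799 -252.44991463   77.68498329] [-3.17744655e+01  8.67709985e+00  9.95371522e+01 -1.91992890e-03
  7.17925818e+01  4.12777850e+01]
```

View pics/zw3.png

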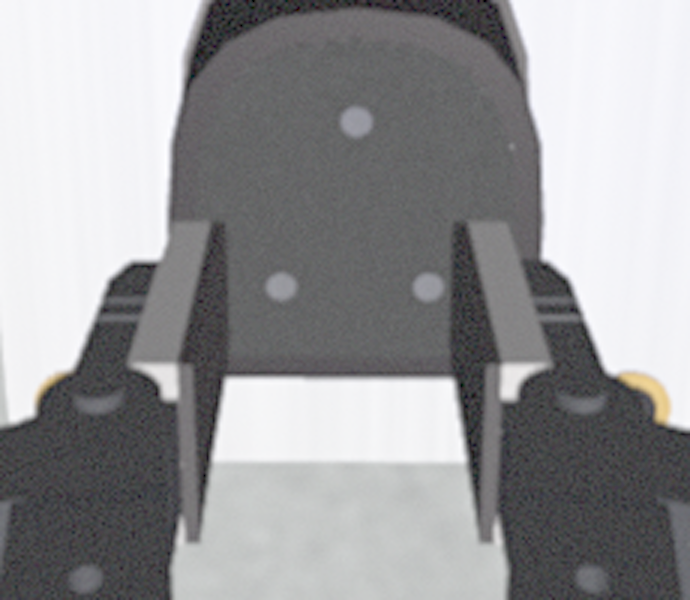

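View pics/zs3.png

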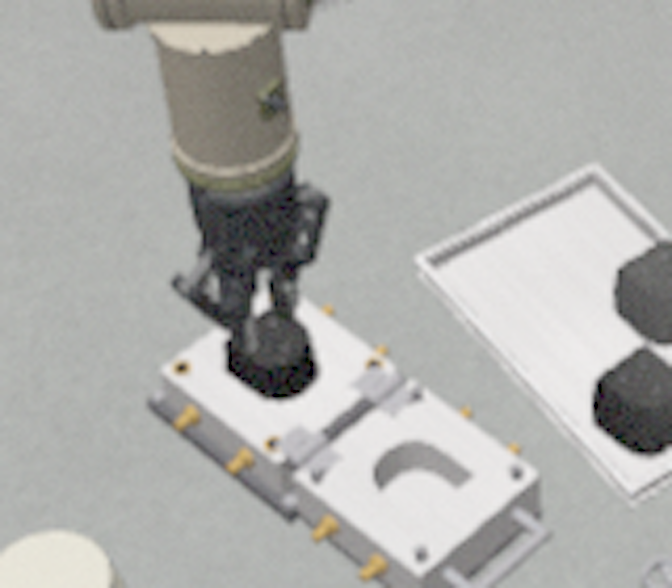

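```bash
python3 - <<'E'
from h import *
c,s_=np.cos(np.radians(16.9)),np.sin(np.radians(16.9))
for z in (56,75,95,115,131):
  for ly in (15,-15):
    P=[504.8-ly*s_,-252.4+ly*c,z]; u=proj('s3',P); print(z,ly,((u-[170,200])*4.2).round(), proj('w3',P).round())
E
python3 - <<'E'
import sys; sys.path.insert(0,'.')
from h import *
b=cv2.imread('pics/s3.png')
lut=(255*(np.arange(256)/255)**0.4).astype('uint8')
cv2.imwrite('pics/zs3b.png',cv2.LUT(cv2.resize(b[240:300,205:255],None,fx=10,fy=10,interpolation=cv2.INTER_CUBIC),lut))
E
```

```text
56 15 [283. 342.] [284. 284.]
56 -15 [253. 365.] [346. 284.]
75 15 [280. 326.] [281. 302.]
75 -15 [250. 349.] [350. 302.]
95 15 [277. 308.] [276. 326.]
95 -15 [247. 331.] [355. 326.]
115 15 [275. 290.] [271. 356.]
115 -15 [244. 313.] [361. 356.]
131 15 [272. 275.] [266. 388.]
131 -15 [241. 299.] [367. 388.]
```

View pics/zs3b.png

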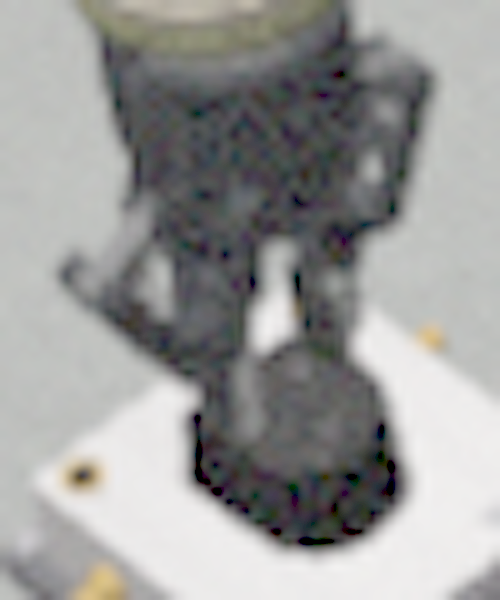

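Run:
```python
from h import *
for a in [(229.8,284),(229,283.5),(230.5,284.5)]:
  print(tri([('w3',(356.5,294)),('s3',a)]))
c,s_=np.cos(np.radians(16.9)),np.sin(np.radians(16.9))
for z in (85,90,95,100): print(z,[proj('w3',[504.8+11*c-ly*s_,-252.4+11*s_+ly*c,z]).round() for ly in (15,-15)],proj('s3',[504.8+11*c+15*s_,-252.4+11*s_-15*c,z]))
```

```text
(array([ 514.1434305 , -267.99295743,   76.08768723]), [array([0. , 0.1]), array([0., 0.])])
(array([ 513.13209943, -268.78842011,   76.75939955]), [array([1.2, 3.4]), array([0.4, 0.3])])
(array([ 514.95703318, -267.34317335,   75.20687776]), [array([-1. , -2.8]), array([-0.3, -0.2])])
85 [array([278., 289.]), array([353., 289.])] [231.57456632 282.75247128]
90 [array([277., 294.]), array([354., 294.])] [231.3966818  281.70034657]
95 [array([276., 300.]), array([355., 300.])] [231.21808038 280.64398167]
100 [array([274., 306.]), array([357., 306.])] [231.03875772 279.58335088]
```

drive_tool(
  moves=[
    [[0,0,0],0],
    [[0,0,0],0],
    [[0,0,0],0],
    [[0,0,0],0],
    [[0,0,0],0],
    [[0,0,-4],0],
    [[0,0,-8],0],
    [[0,0,-12],0],
  ],
  fingers=80,
)

```text
time: 5.02
tool_pos: [504.7, -252.4, 65.2]
tcp_rot: [-180.0, 0.0, 16.9]
ft_force: [-0.0, -0.4, -0.4]
finger_gap: 79.9
```

Run:
```python
from h import *
s=snap('wrist','w4'); q=r.sense(); print(q['time'],q['tool_pos'],q['tcp_rot'],q['ft_force'],q['finger_gap'])
snap('scene','s4')
b=cv2.imread('pics/s4.png')
lut=(255*(np.arange(256)/255)**0.4).astype('uint8')
cv2.imwrite('pics/zs4.png',cv2.LUT(cv2.resize(b[240:300,195:260],None,fx=10,fy=10,interpolation=cv2.INTER_CUBIC),lut))
```

```text
5.0667 [ 504.12247659 -252.01393609   64.0984194 ] [-1.79927196e+02  6.35017531e-02  1.69505091e+01] [-0.71536991  0.10165525  0.54241757] 79.82330666299889
```

View pics/w4.png

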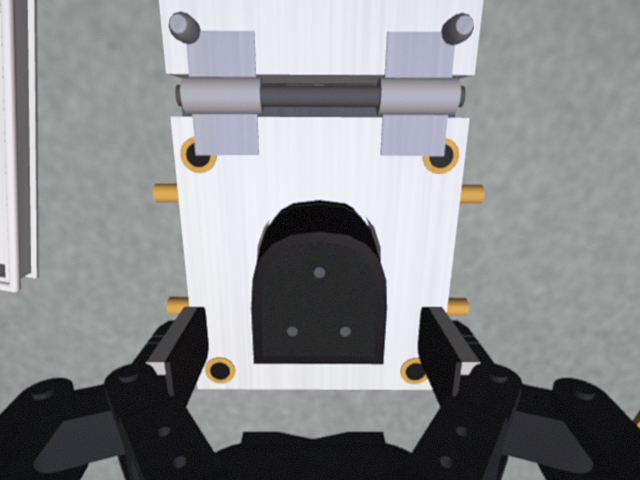

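View pics/zs4.png

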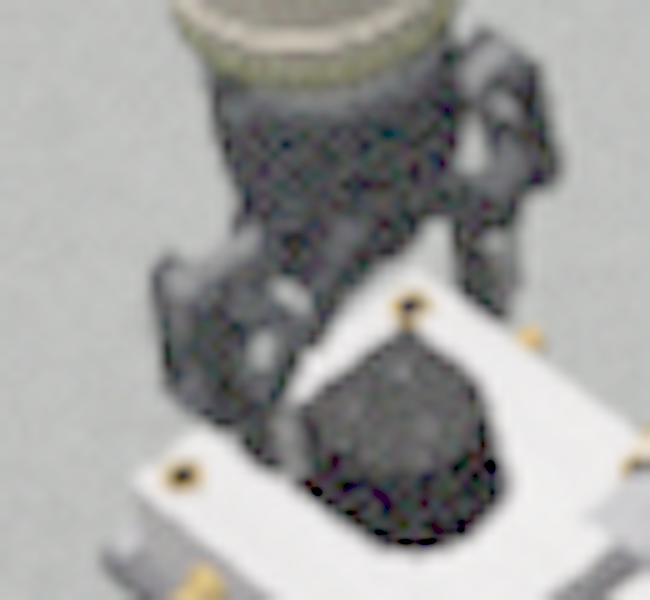

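Run:
```python
from h import *
print(tri([('w4',(421,308)),('s4',(223.8,286.8))]))
c,s_=np.cos(np.radians(16.9)),np.sin(np.radians(16.9))
for z in (52,60,70,80,90): 
  f=lambda lx,ly:[504.1+lx*c-ly*s_,-252.0+lx*s_+ly*c,z]
  print(z,proj('w4',f(11,-40)).round(),((proj('s4',f(11,-40))-[195,240])*10).round(),((proj('s4',f(11,-45))-[195,240])*10).round(),((proj('s4',f(-11,40))-[195,240])*10).round())
```

```text
(array([ 521.88225426, -289.59877216,   82.29151974]), [array([1.3, 4.6]), array([0.5, 0.4])])
52 [403. 271.] [317. 540.] [305. 550.] [459. 359.]
60 [407. 278.] [315. 524.] [302. 533.] [457. 342.]
70 [412. 287.] [311. 503.] [299. 513.] [454. 321.]
80 [419. 298.] [307. 483.] [295. 492.] [451. 300.]
90 [426. 311.] [303. 462.] [291. 471.] [447. 279.]
```

drive_tool(
  moves=[
    [[1,-1,-4],0],
    [[1,-1,-8],0],
    [[1,-1,-12],0],
    [[1,-1,-16],0],
    [[1,-1,-20],0],
    [[1,-1,-21],0],
    [[1,-1,-21],0],
    [[1,-1,-21],0],
  ],
)

```text
time: 5.78
tool_pos: [505.8, -253.4, 44.7]
tcp_rot: [-180.0, 0.0, 16.9]
ft_force: [0.1, 0.1, 0.7]
finger_gap: 79.7
```

Run:
```python
from h import *
s=snap('wrist','w5'); q=r.sense(); print(q['time'],q['tool_pos'],q['tcp_rot'],q['ft_force'],q['finger_gap'])
snap('scene','s5')
b=cv2.imread('pics/s5.png')
lut=(255*(np.arange(256)/255)**0.4).astype('uint8')
cv2.imwrite('pics/zs5.png',cv2.LUT(cv2.resize(b[240:300,195:260],None,fx=10,fy=10,interpolation=cv2.INTER_CUBIC),lut))
```

```text
5.8333 [ 505.93314794 -253.55012319   44.8908435 ] [ 1.79985678e+02 -9.14431775e-03  1.69503814e+01] [ 0.31561388  0.27396812 -0.32449502] 79.60384879603671
```

View pics/w5.png

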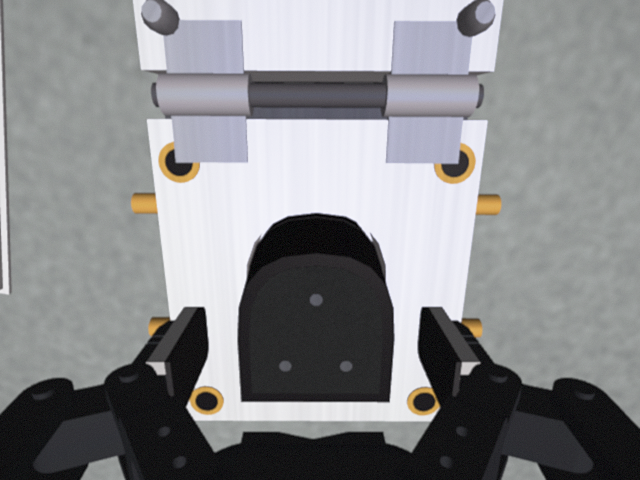

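View pics/zs5.png

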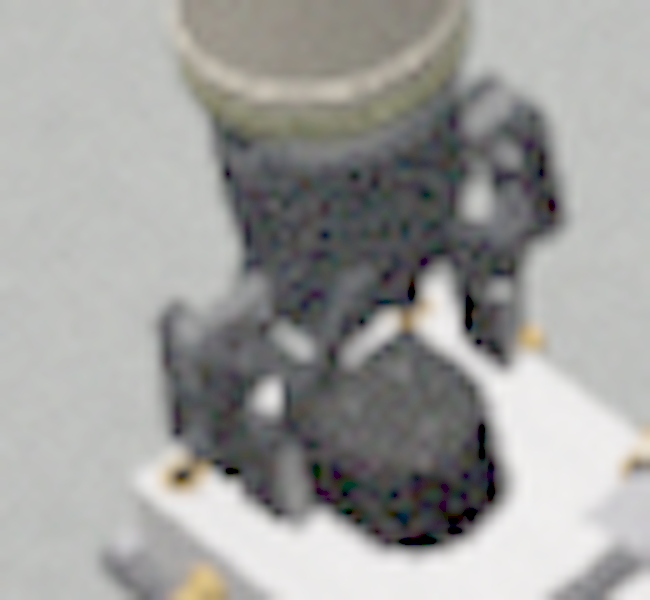

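drive_tool(
  moves=[
    [[0,0,0],0],
    [[0,0,0],0],
    [[0,0,0],0],
    [[0,0,0],0],
    [[0,0,0],0],
    [[0,0,0],0],
    [[0,0,0],0],
    [[0,0,0],0],
  ],
  fingers=40,
  squeeze=60,
)

```text
time: 6.55
tool_pos: [506.4, -253.8, 45.5]
tcp_rot: [179.9, -0.1, 17.0]
ft_force: [-0.9, 0.7, 5.2]
finger_gap: 51.0
```

Run:
```python
from h import *
s=snap('wrist','w6'); q=r.sense(); print(q['time'],q['tool_pos'],q['tcp_rot'],q['ft_force'],q['finger_gap'])
```

```text
6.6 [ 506.41864751 -253.78099199   45.53360622] [ 1.79938350e+02 -5.55628506e-02  1.69509852e+01] [0.10409836 0.81185801 4.91541356] 51.03290710068697
```

View pics/w6.png

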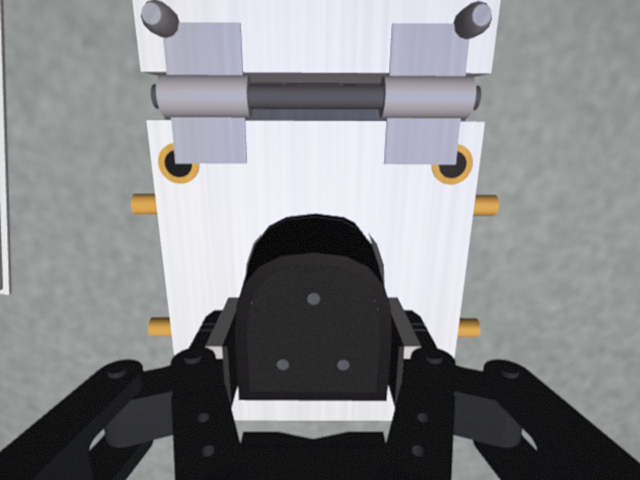

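drive_tool(
  moves=[
    [[0,0,0],0],
    [[0,0,0],0],
    [[0,0,-1],0],
    [[0,0,-3],0],
    [[0,0,-5],0],
    [[0,0,-7],0],
    [[0,0,-7],0],
    [[0,0,-7],0],
  ],
  fingers=72,
)

```text
time: 7.27
tool_pos: [505.5, -253.3, 37.3]
tcp_rot: [-180.0, 0.0, 16.9]
ft_force: [-0.7, -0.1, 1.1]
finger_gap: 72.1
```

drive_tool(
  moves=[
    [[0,0,0],0],
    [[0,0,0],0],
    [[0,0,0],0],
    [[0,0,0],0],
    [[0,0,0],0],
    [[0,0,0],0],
    [[0,0,0],0],
    [[0,0,0],0],
  ],
  fingers=40,
  squeeze=60,
)

```text
time: 7.93
tool_pos: [507.2, -254.2, 39.8]
tcp_rot: [179.9, -0.1, 16.9]
ft_force: [-0.6, 0.8, 11.1]
finger_gap: 51.9
```

drive_tool(
  moves=[
    [[0,0,3],0],
    [[0,0,7],0],
    [[0,0,12],0],
    [[0,0,18],0],
    [[0,0,24],0],
    [[0,0,30],0],
    [[0,0,36],0],
    [[0,0,40],0],
  ],
)

```text
time: 8.6
tool_pos: [506.2, -253.7, 78.9]
tcp_rot: [180.0, -0.0, 16.9]
ft_force: [-0.3, -0.7, -0.8]
finger_gap: 51.5
```

Run:
```python
from h import *
s=snap('wrist','w7'); q=r.sense(); print(q['time'],q['tool_pos'],q['tcp_rot'],q['ft_force'],q['finger_gap'])
snap('scene','s7')
b=cv2.imread('pics/s7.png')
lut=(255*(np.arange(256)/255)**0.4).astype('uint8')
cv2.imwrite('pics/zs7.png',cv2.LUT(cv2.resize(b[230:300,195:260],None,fx=8,fy=8,interpolation=cv2.INTER_CUBIC),lut))
```

```text
8.65 [ 506.59075307 -253.94090212   79.55954738] [ 1.79909202e+02 -7.81429763e-02  1.69493639e+01] [ 1.40033997 -0.65632489 -1.26038598] 52.245581200473815
```

View pics/w7.png

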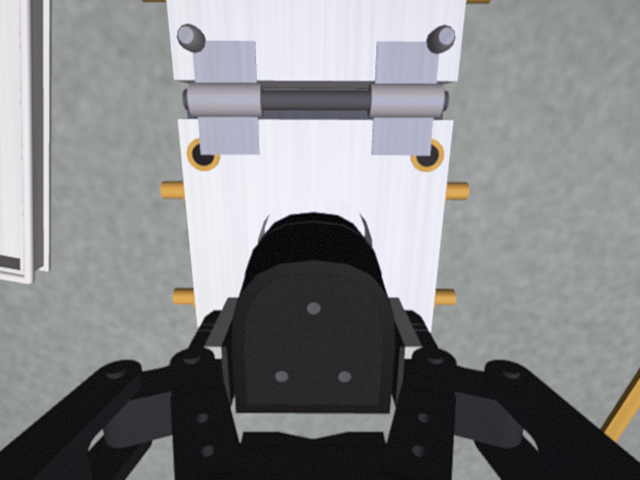

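View pics/zs7.png

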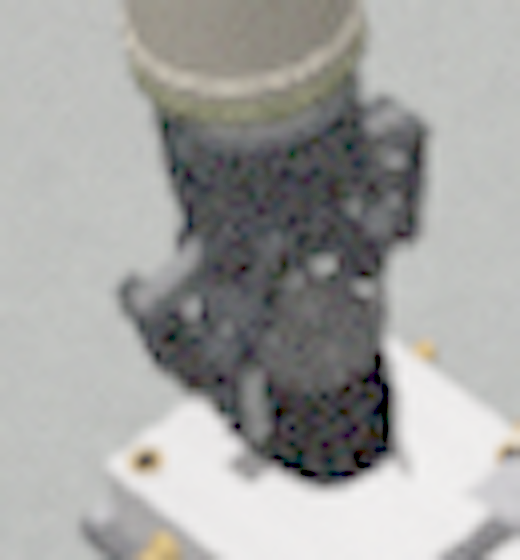

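drive_tool(
  moves=[
    [[0,0,20],0],
    [[0,10,35],0],
    [[-3,35,40],-2],
    [[-6,68,40],-4],
    [[-9,101,40],-6],
    [[-12,134,40],-8],
    [[-15,167,40],-10],
    [[-19,200,40],-11.5],
  ],
)

```text
time: 9.37
tool_pos: [486.3, -52.0, 117.5]
tcp_rot: [-180.0, 0.0, 5.3]
ft_force: [-0.2, 0.2, -1.0]
finger_gap: 51.9
```

drive_tool(
  moves=[
    [[-3,25,-5],0],
    [[-5,40,-20],0],
    [[-5,44,-40],0],
    [[-5,44,-60],0],
    [[-5,44,-70],0],
    [[-5,44,-70],0],
    [[-5,44,-70],0],
    [[-5,44,-70],0],
  ],
)

```text
time: 10.03
tool_pos: [482.7, -9.9, 48.8]
tcp_rot: [180.0, -0.1, 5.4]
ft_force: [0.5, 0.7, -1.8]
finger_gap: 51.9
```

Run:
```python
from h import *
s=snap('wrist','w8'); q=r.sense(); print(q['time'],q['tool_pos'],q['tcp_rot'],q['ft_force'],q['finger_gap'])
snap('scene','s8');
b=cv2.imread('pics/s8.png')
lut=(255*(np.arange(256)/255)**0.5).astype('uint8')
cv2.imwrite('pics/zs8.png',cv2.LUT(cv2.resize(b[200:320,240:370],None,fx=5,fy=5,interpolation=cv2.INTER_CUBIC),lut))
```

```text
10.0833 [482.94852443  -9.92317852  49.10336939] [ 1.79973008e+02 -1.17730152e-01  5.41218125e+00] [ 0.59753325 -0.26196325 -2.70418432] 51.82155153652043
```

View pics/w8.png

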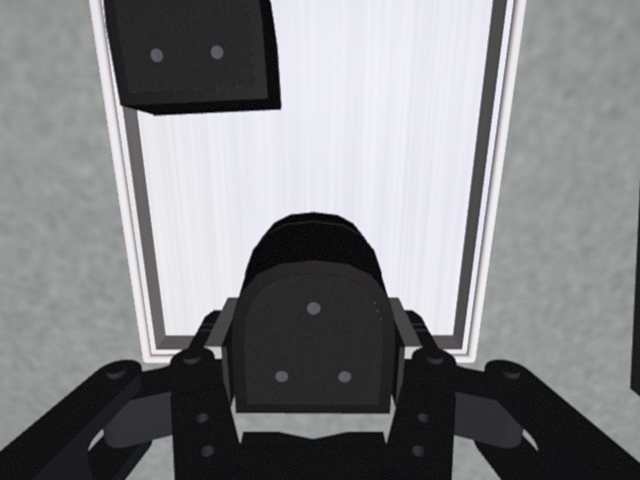

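View pics/zs8.png

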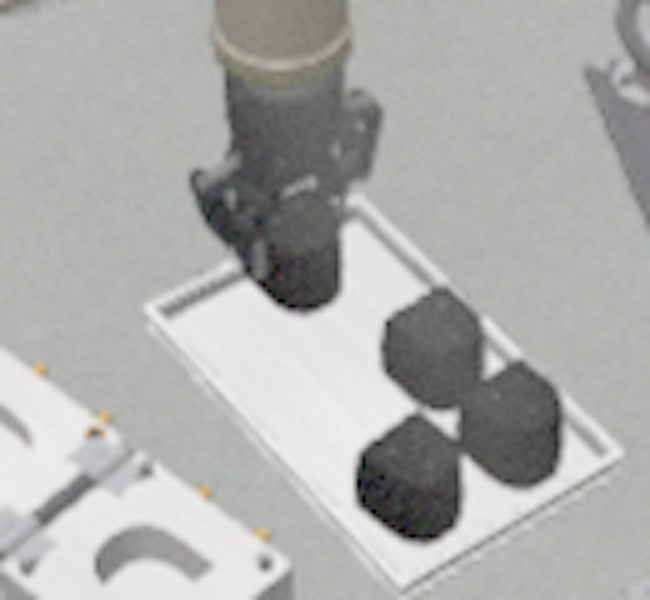

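Run:
```python
from h import *
for u in [(145,360),(478,357)]: print('near rim out',bp('w8',u,18))
for u in [(155,348),(465,348)]: print('near inner floor?',bp('w8',u,3))
for u in [(157,55),(217,52)]: print('heelc dots',bp('w8',u,58))
# heel top height rel: dot separation 20
for z in (80,90,95,100,105):
  a,b,c=[bp('w8',u,z) for u in [(313,308),(281.5,377),(345,377)]]; print(z,np.linalg.norm(b-c),np.linalg.norm(a-(b+c)/2),a.round(1),((b+c)/2).round(1))
a,b,c=np.array([527.3,-246.7]),np.array([501.5,-244]),np.array([507.2,-263.1]);print(np.linalg.norm(b-c),np.linalg.norm(a-(b+c)/2))
```

```text
near rim out [425.7538047   76.69000439  18.        ]
near rim out [ 444.44632384 -101.39096481   18.        ]
near inner floor? [423.41883327  77.13209794   3.        ]
near inner floor? [ 440.22336602 -100.84760164    3.        ]
heelc dots [573.31731145  51.64583114  58.        ]
heelc dots [576.08628003  31.8833054   58.        ]
80 22.88027230445043 27.558121765304943 [497.   -7.4  80. ] [469.6 -10.1  80. ]
90 20.972683566987065 25.260528362322805 [502.2  -6.9  90. ] [477.   -9.4  90. ]
95 20.018889198255387 24.111731660831737 [504.7  -6.7  95. ] [480.8  -9.   95. ]
100 19.0650948295237 22.962934959340675 [507.3  -6.5 100. ] [484.5  -8.7 100. ]
105 18.11130046079202 21.81413825784966 [509.9  -6.2 105. ] [488.2  -8.3 105. ]
19.932385707686894 23.95046972399492
```

drive_tool(
  moves=[
    [[0,0,-8],0],
    [[0,0,-18],0],
    [[0,0,-26],0],
    [[0,0,-31],0],
    [[0,0,-33],0],
    [[0,0,-34],0],
    [[0,0,-34],0],
    [[0,0,-34],0],
  ],
)

```text
time: 10.8
tool_pos: [482.1, -9.4, 13.9]
tcp_rot: [180.0, -0.0, 5.5]
ft_force: [0.0, 0.7, -1.0]
finger_gap: 52.2
```

drive_tool(
  moves=[
    [[0,0,-0.5],0],
    [[0,0,-1],0],
    [[0,0,-1.5],0],
    [[0,0,-2],0],
    [[0,0,-2.5],0],
    [[0,0,-2.5],0],
    [[0,0,-2.5],0],
    [[0,0,-2.5],0],
  ],
)

```text
time: 11.47
tool_pos: [482.2, -9.5, 12.8]
tcp_rot: [180.0, -0.0, 5.5]
ft_force: [-7.8, -0.3, 14.8]
finger_gap: 51.6
```

drive_tool(
  moves=[
    [[0,0,0.5],0],
    [[0,0,0.8],0],
    [[0,0,0.8],0],
    [[0,0,0.8],0],
    [[0,0,0.8],0],
    [[0,0,0.8],0],
    [[0,0,0.8],0],
    [[0,0,0.8],0],
  ],
)

```text
time: 12.13
tool_pos: [482.3, -9.5, 12.8]
tcp_rot: [180.0, -0.0, 5.5]
ft_force: [-4.0, 0.7, 8.7]
finger_gap: 51.6
```

drive_tool(
  moves=[
    [[0,0,0],0],
    [[0,0,0],0],
    [[0,0,0],0],
    [[0,0,0],0],
    [[0,0,0],0],
    [[0,0,0],0],
    [[0,0,0],0],
    [[0,0,0],0],
  ],
  fingers=70,
)

```text
time: 12.8
tool_pos: [481.8, -9.5, 12.0]
tcp_rot: [180.0, 0.0, 5.5]
ft_force: [0.9, 1.0, 1.0]
finger_gap: 70.1
```

Run:
```python
from h import *
s=snap('wrist','w9'); q=r.sense(); print(q['time'],q['tool_pos'],q['tcp_rot'],q['ft_force'],q['finger_gap'])
```

```text
12.85 [481.80039993  -9.46734159  12.00649865] [-1.79999371e+02  1.11360483e-03  5.44673018e+00] [-0.01481872 -0.4005797   0.36361679] 70.12570896884395
```

View pics/w9.png

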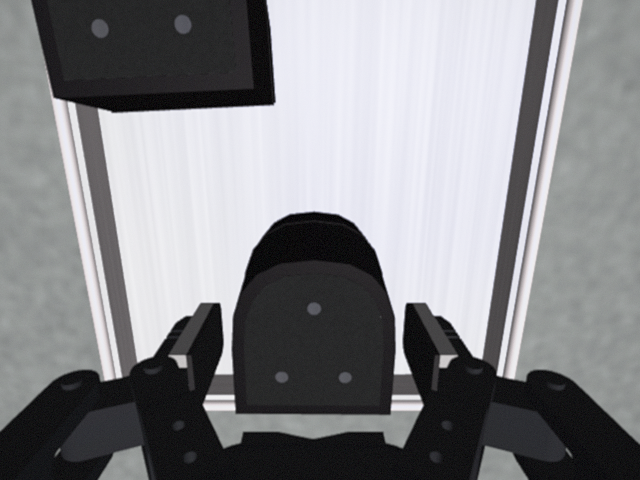

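drive_tool(
  moves=[
    [[0,0,15],0],
    [[0,0,35],0],
    [[0,0,65],0],
    [[0,0,100],7],
    [[0,0,140],14],
    [[0,0,180],21],
    [[0,0,220],28],
    [[0,0,255],35],
  ],
)

```text
time: 13.52
tool_pos: [481.9, -9.5, 270.1]
tcp_rot: [179.9, -0.1, 40.8]
ft_force: [1.4, -0.1, 0.4]
finger_gap: 69.6
```

drive_tool(
  moves=[
    [[0,15,20],7],
    [[0,30,30],14],
    [[2,45,36],21],
    [[5,60,36],28],
    [[9,75,36],35],
    [[13,90,36],42],
    [[17,105,36],49],
    [[20,120,36],56],
  ],
)

```text
time: 14.18
tool_pos: [502.0, 111.3, 303.0]
tcp_rot: [-180.0, 0.0, 96.8]
ft_force: [0.4, -0.6, -0.0]
finger_gap: 69.4
```

drive_tool(
  moves=[
    [[3,20,0],7],
    [[6,40,0],14],
    [[9,60,0],21],
    [[11,80,0],28],
    [[13,100,0],35],
    [[15,120,0],42],
    [[16,135,0],49],
    [[16,141,0],56],
  ],
)

```text
time: 14.85
tool_pos: [517.5, 253.6, 302.6]
tcp_rot: [180.0, -0.0, 152.9]
ft_force: [-0.2, 0.2, -0.0]
finger_gap: 70.0
```

drive_tool(
  moves=[
    [[0,0,0],7],
    [[0,0,0],10],
    [[0,0,0],10],
    [[0,0,0],10],
    [[0,0,0],10],
    [[0,0,0],10],
    [[0,0,0],10],
    [[0,0,0],10],
  ],
  fingers=55,
)

```text
time: 15.52
tool_pos: [517.9, 251.4, 303.1]
tcp_rot: [180.0, 0.0, 162.4]
ft_force: [0.0, -0.7, 0.2]
finger_gap: 55.1
```

Run:
```python
from h import *
s=snap('wrist','w10'); q=r.sense(); print(q['time'],q['tool_pos'],q['tcp_rot'],q['ft_force'],q['finger_gap'],q['joint_pos'])
snap('top','t10'); snap('scene','s10')
b=cv2.imread('pics/s10.png')
cv2.imwrite('pics/zs10.png',cv2.resize(b[200:320,240:370],None,fx=5,fy=5,interpolation=cv2.INTER_CUBIC))
```

```text
15.5667 [517.83114408 251.44928105 303.05993718] [1.79999148e+02 3.45966316e-03 1.62411038e+02] [-0.04791276 -0.19077827 -0.54524786] 54.89079461197679 [ 2.07985470e+01  2.58114414e+00  8.20928010e+01 -1.48705389e-03
  9.53228140e+01 -5.16126288e+01]
```

View pics/w10.png

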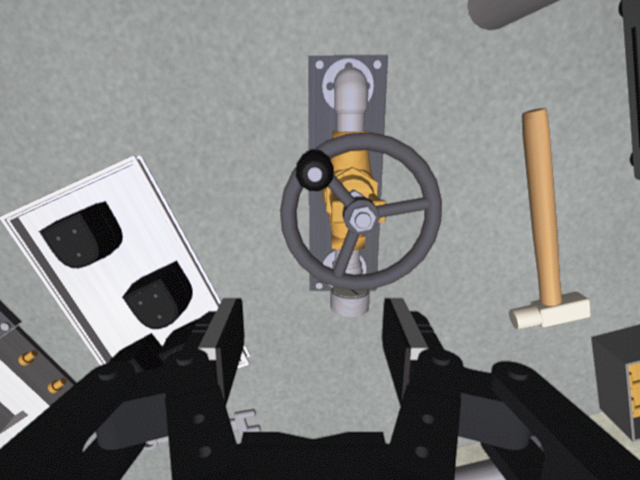

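View pics/zs10.png

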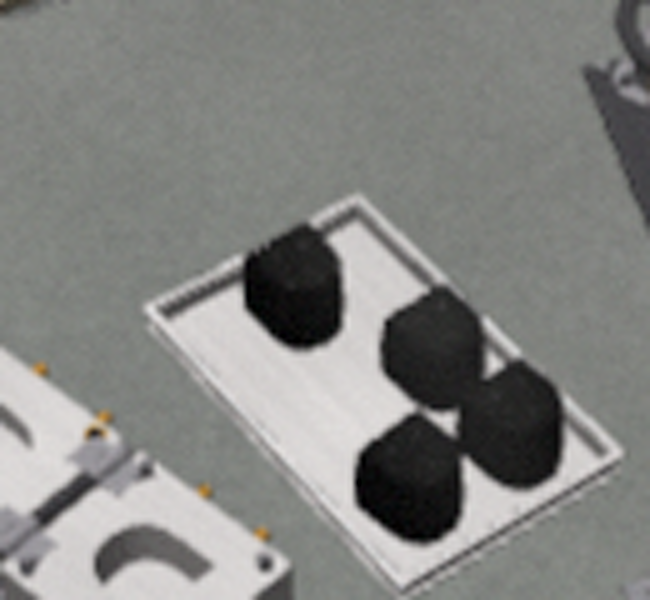

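Run:
```python
from h import *
a=cv2.imread('pics/w10.png')
cv2.imwrite('pics/zw10.png',cv2.resize(a[120:300,270:450],None,fx=3.3,fy=3.3,interpolation=cv2.INTER_CUBIC))
print('handle pin top',bp('w10',(314.5,174),226), bp('w10',(315,170),215))
print('hub',bp('w10',(363,217),175))
print(tri([('w10',(314.5,174)),('top0',(165+200.5/5-.5,205+420.5/5-.5)),('scene0',(335+172/5-.5,165+86/5-.5))]))
# fit wheel rim ellipse: rim outer extents 
for z in (150,158,165): print(z,[bp('w10',u,z).round(1) for u in [(281,210),(441,210),(361,132),(361,289)]])
```

```text
handle pin top [476.00115282 267.0880186  226.        ] [475.27803992 267.69459949 215.        ]
hub [523.65383457 289.61562054 175.        ]
(array([475.84780029, 266.4762562 , 224.98801342]), [array([-1.1, -0.2]), array([-0.6, -0.2]), array([-0.2,  0.1])])
150 [array([505.4, 230.3, 150. ]), array([544. , 351.5, 150. ]), array([466.9, 306.9, 150. ]), array([590.8, 272.5, 150. ])]
158 [array([503.8, 231.5, 158. ]), array([541.4, 349.5, 158. ]), array([466.4, 306.1, 158. ]), array([587. , 272.6, 158. ])]
165 [array([502.4, 232.5, 165. ]), array([539.1, 347.8, 165. ]), array([465.9, 305.4, 165. ]), array([583.6, 272.7, 165. ])]
```

View pics/zw10.png

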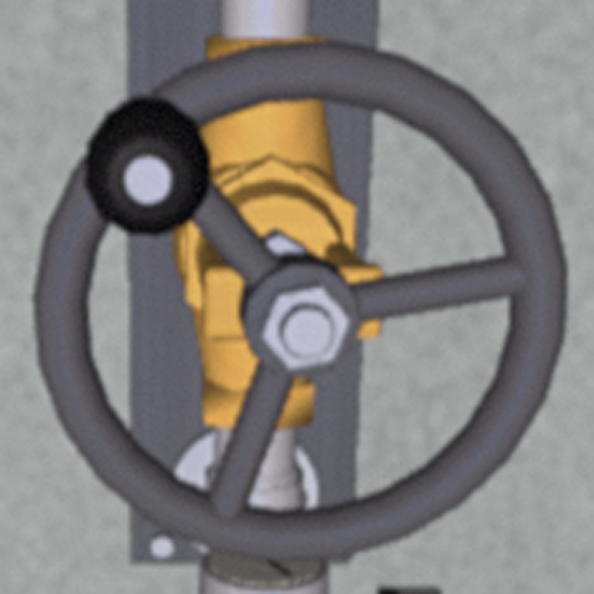

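drive_tool(
  moves=[
    [[-20,7,0],0],
    [[-42,15,0],0],
    [[-42,15,-20],0],
    [[-42,15,-40],0],
    [[-42,15,-58],0],
    [[-42,15,-58],0],
    [[-42,15,-58],0],
    [[-42,15,-58],0],
  ],
)

```text
time: 16.33
tool_pos: [476.2, 266.7, 246.2]
tcp_rot: [180.0, 0.0, 162.4]
ft_force: [-0.0, -0.3, -0.1]
finger_gap: 55.3
```

Run:
```python
from h import *
s=snap('wrist','w11'); q=r.sense(); print(q['time'],q['tool_pos'],q['tcp_rot'],q['ft_force'],q['finger_gap'])
```

```text
16.3833 [476.56634614 266.77865572 246.72906993] [1.79917248e+02 9.51104199e-02 1.62435451e+02] [0.96372803 1.37682682 0.33803944] 54.945843942237794
```

View pics/w11.png

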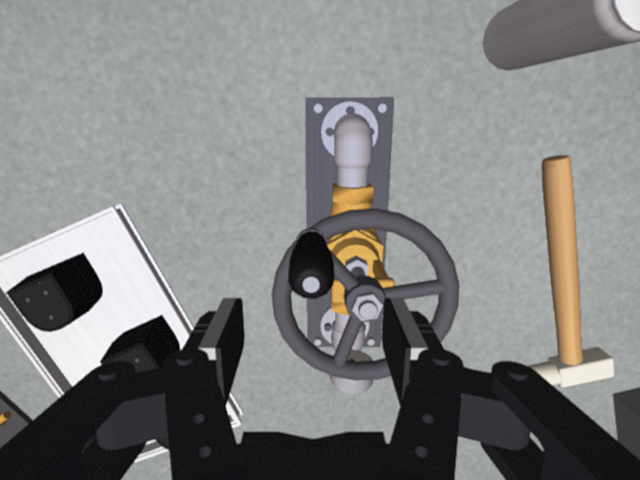

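drive_tool(
  moves=[
    [[0,0,-15],0],
    [[0,0,-30],0],
    [[0,0,-45],0],
    [[0,0,-58],0],
    [[0,0,-66],0],
    [[0,0,-70],0],
    [[0,0,-70],0],
    [[0,0,-70],0],
  ],
)

```text
time: 17.05
tool_pos: [476.2, 266.7, 175.7]
tcp_rot: [180.0, 0.0, 162.4]
ft_force: [0.1, 0.5, 0.6]
finger_gap: 55.2
```

Run:
```python
from h import *
s=snap('wrist','w12'); q=r.sense(); print(q['time'],q['tool_pos'],q['tcp_rot'],q['ft_force'],q['finger_gap'])
snap('scene','s12');
b=cv2.imread('pics/s12.png')
cv2.imwrite('pics/zs12.png',cv2.resize(b[150:250,330:430],None,fx=6,fy=6,interpolation=cv2.INTER_CUBIC))
```

```text
17.1 [476.37028336 266.76185453 176.06524018] [1.79947540e+02 6.13967977e-02 1.62447747e+02] [-0.20796746  0.25106186  0.25586749] 55.34892659727579
```

View pics/w12.png

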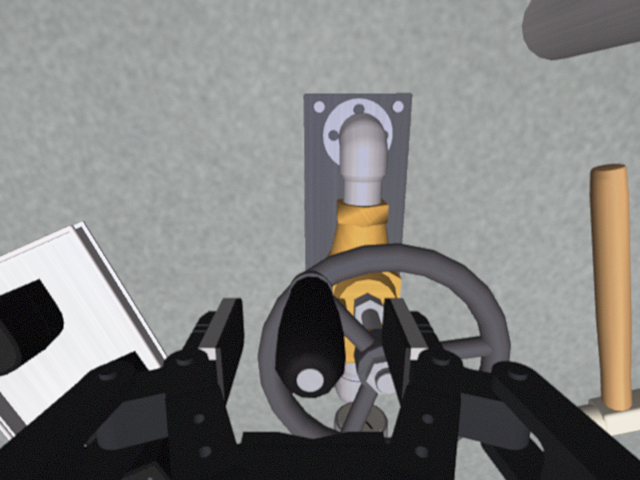

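View pics/zs12.png

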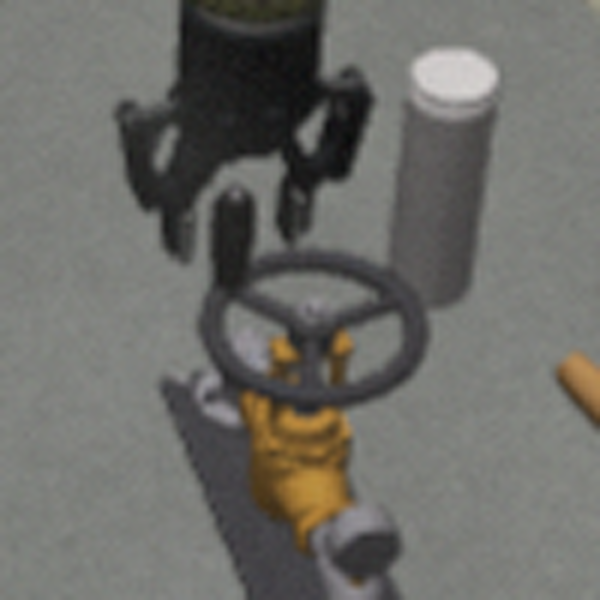

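drive_tool(
  moves=[
    [[0,0,-2],0],
    [[0,0,-4],0],
    [[0,0,-4],0],
    [[0,0,-4],0],
    [[0,0,-4],0],
    [[0,0,-4],0],
    [[0,0,-4],0],
    [[0,0,-4],0],
  ],
  fingers=10,
  squeeze=60,
)

```text
time: 17.82
tool_pos: [475.7, 266.5, 171.1]
tcp_rot: [-180.0, -0.0, 162.4]
ft_force: [-2.4, -1.9, 2.6]
finger_gap: 21.7
```

Run:
```python
from h import *
s=snap('wrist','w13'); q=r.sense(); print(q['time'],q['tool_pos'],q['tcp_rot'],q['ft_force'],q['finger_gap'])
```

```text
17.8667 [475.67531675 266.450183   171.06023389] [-1.79982841e+02 -1.26077620e-02  1.62449283e+02] [-3.33568387 -1.72904878  3.022401  ] 21.635480240705174
```

View pics/w13.png

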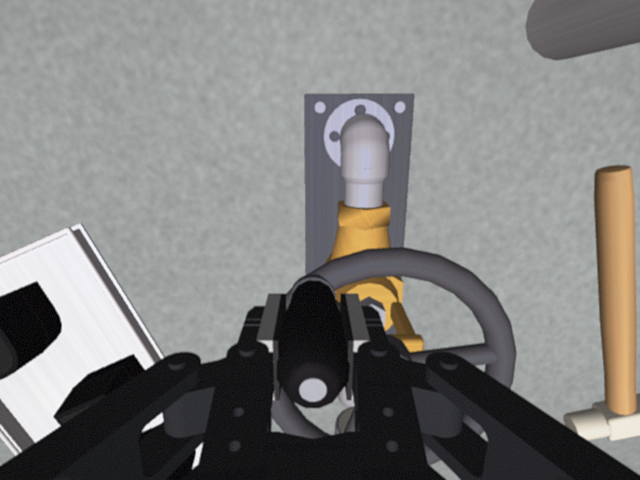

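```bash
cat > arc.py <<'E'
import numpy as np,sys,json
def arc(a0,steps,R=55,C=None):
    a=np.radians(a0+np.array(steps)); s=R*np.c_[np.cos(a),np.sin(a)]-R*np.array([np.cos(np.radians(a0)),np.sin(np.radians(a0))])
    return json.dumps([[[round(float(x),1),round(float(y),1),0],0] for x,y in s])
if __name__=='__main__':
    a0=float(sys.argv[1]); print(arc(a0,[float(x) for x in sys.argv[2].split(',')]))
E
python3 arc.py -155.2 -4,-10,-16,-22,-28,-34,-40,-45
python3 arc.py -200.2 -10,-20,-30,-40,-50,-60,-66,-70
python3 arc.py -270.2 -10,-20,-30,-40,-50,-60,-66,-70
```

```text
[[[-1.5, 3.5, 0], 0], [[-3.2, 9.0, 0], 0], [[-4.4, 14.7, 0], 0], [[-5.0, 20.4, 0], 0], [[-5.0, 26.1, 0], 0], [[-4.4, 31.9, 0], 0], [[-3.1, 37.5, 0], 0], [[-1.7, 42.1, 0], 0]]
[[[4.1, 8.7, 0], 0], [[9.6, 16.5, 0], 0], [[16.4, 23.3, 0], 0], [[24.3, 28.7, 0], 0], [[33.0, 32.8, 0], 0], [[42.3, 35.2, 0], 0], [[48.0, 35.9, 0], 0], [[51.8, 36.0, 0], 0]]
[[[9.5, -0.9, 0], 0], [[18.8, -3.4, 0], 0], [[27.5, -7.5, 0], 0], [[35.3, -13.0, 0], 0], [[42.1, -19.8, 0], 0], [[47.5, -27.7, 0], 0], [[50.1, -32.8, 0], 0], [[51.6, -36.4, 0], 0]]
```

drive_tool(
  moves=[
    [[-1.5,3.5,0],0],
    [[-3.2,9.0,0],0],
    [[-4.4,14.7,0],0],
    [[-5.0,20.4,0],0],
    [[-5.0,26.1,0],0],
    [[-4.4,31.9,0],0],
    [[-3.1,37.5,0],0],
    [[-1.7,42.1,0],0],
  ],
)

```text
time: 18.53
tool_pos: [475.5, 308.7, 171.1]
tcp_rot: [180.0, 0.2, 162.4]
ft_force: [8.7, -7.8, -0.9]
finger_gap: 21.6
```

drive_tool(
  moves=[
    [[4.1,8.7,0],0],
    [[9.6,16.5,0],0],
    [[16.4,23.3,0],0],
    [[24.3,28.7,0],0],
    [[33.0,32.8,0],0],
    [[42.3,35.2,0],0],
    [[48.0,35.9,0],0],
    [[51.8,36.0,0],0],
  ],
)

```text
time: 19.2
tool_pos: [526.6, 342.8, 171.0]
tcp_rot: [-179.8, 0.0, 162.4]
ft_force: [-3.5, -14.1, 8.3]
finger_gap: 22.0
```

```bash
cat > tgt.py <<'E'
import numpy as np,sys,json
# cmdx cmdy angles ; centre/R fixed
C=np.array([526.4,287.6]);R=55
if len(sys.argv)>4: C=np.array([float(v) for v in sys.argv[4].split(',')])
c=np.array([float(sys.argv[1]),float(sys.argv[2])])
a=np.radians([float(x) for x in sys.argv[3].split(',')])
s=C+R*np.c_[np.cos(a),np.sin(a)]-c
print(json.dumps([[[round(float(x),1),round(float(y),1),0],0] for x,y in s]), (c+s[-1]).round(1))
E
python3 tgt.py 525.8 344.6 83,74,65,56,47,38,29,20
```

```text
[[[7.3, -2.4, 0], 0], [[15.8, -4.1, 0], 0], [[23.8, -7.2, 0], 0], [[31.4, -11.4, 0], 0], [[38.1, -16.8, 0], 0], [[43.9, -23.1, 0], 0], [[48.7, -30.3, 0], 0], [[52.3, -38.2, 0], 0]] [578.1 306.4]
```

drive_tool(
  moves=[
    [[7.3,-2.4,0],0],
    [[15.8,-4.1,0],0],
    [[23.8,-7.2,0],0],
    [[31.4,-11.4,0],0],
    [[38.1,-16.8,0],0],
    [[43.9,-23.1,0],0],
    [[48.7,-30.3,0],0],
    [[52.3,-38.2,0],0],
  ],
)

```text
time: 19.87
tool_pos: [577.6, 307.8, 171.1]
tcp_rot: [179.9, -0.1, 162.5]
ft_force: [-7.3, 0.9, 6.3]
finger_gap: 22.0
```

```bash
python3 -c "
from h import *
q=r.sense();print(q['tool_pos'],q['ft_force'],q['qd'].round(1))
p=q['tool_pos'][:2]-[526.4,287.6];print(np.hypot(*p),np.degrees(np.arctan2(p[1],p[0])))"; python3 tgt.py 578.1 306.4 17,13,9,5,1,-3,-6,-8
```

```text
[577.64238092 307.82845053 171.09135004] [-7.3283929   0.88953856  6.25740885] [-9.1 -1.4  1.8  0.1 -0.2 -9.2]
55.09057826136154 21.54213185973881
[[[0.9, -2.7, 0], 0], [[1.9, -6.4, 0], 0], [[2.6, -10.2, 0], 0], [[3.1, -14.0, 0], 0], [[3.3, -17.8, 0], 0], [[3.2, -21.7, 0], 0], [[3.0, -24.5, 0], 0], [[2.8, -26.5, 0], 0]] [580.9 279.9]
```

drive_tool(
  moves=[
    [[0.9,-2.7,0],0],
    [[1.9,-6.4,0],0],
    [[2.6,-10.2,0],0],
    [[3.1,-14.0,0],0],
    [[3.3,-17.8,0],0],
    [[3.2,-21.7,0],0],
    [[3.0,-24.5,0],0],
    [[2.8,-26.5,0],0],
  ],
)

```text
time: 20.53
tool_pos: [580.9, 279.7, 171.1]
tcp_rot: [180.0, -0.0, 162.4]
ft_force: [-2.8, 3.6, 4.4]
finger_gap: 21.8
```

```bash
python3 -c "
from h import *
q=r.sense();print(q['tool_pos'],q['ft_force'],q['qd'].round(1))
p=q['tool_pos'][:2]-[526.4,287.6];print(np.hypot(*p),np.degrees(np.arctan2(p[1],p[0])))"; python3 tgt.py 580.9 279.9 -9,-10,-11.5,-13,-14.5,-16,-17,-18
```

```text
[580.90700705 279.74393503 171.12587605] [-2.83853459  3.59638204  4.38779202] [-1.8 -1.9  2.3  0.2 -0.3 -1.8]
55.070242181410855 -8.201529487024873
[[[-0.2, -0.9, 0], 0], [[-0.3, -1.9, 0], 0], [[-0.6, -3.3, 0], 0], [[-0.9, -4.7, 0], 0], [[-1.3, -6.1, 0], 0], [[-1.6, -7.5, 0], 0], [[-1.9, -8.4, 0], 0], [[-2.2, -9.3, 0], 0]] [578.7 270.6]
```

drive_tool(
  moves=[
    [[-0.2,-0.9,0],0],
    [[-0.3,-1.9,0],0],
    [[-0.6,-3.3,0],0],
    [[-0.9,-4.7,0],0],
    [[-1.3,-6.1,0],0],
    [[-1.6,-7.5,0],0],
    [[-1.9,-8.4,0],0],
    [[-2.2,-9.3,0],0],
  ],
)

```text
time: 21.2
tool_pos: [578.9, 271.1, 171.1]
tcp_rot: [179.9, 0.0, 162.5]
ft_force: [-1.3, 9.5, 0.0]
finger_gap: 21.7
```

```bash
python3 -c "
from h import *
q=r.sense();print(q['tool_pos'],q['ft_force'],q['qd'].round(1))
p=q['tool_pos'][:2]-[526.4,287.6];print(np.hypot(*p),np.degrees(np.arctan2(p[1],p[0])))"; python3 tgt.py 578.7 270.6 -18.5,-19,-19.5,-20,-20.5,-21,-21,-21
```

```text
[578.89977547 271.06113538 171.10905502] [-1.32761167e+00  9.45113380e+00  7.54288161e-03] [-0.5 -1.1  1.3  0.9 -1.2 -0.9]
55.04325996624708 -17.485852374929408
[[[-0.1, -0.5, 0], 0], [[-0.3, -0.9, 0], 0], [[-0.5, -1.4, 0], 0], [[-0.6, -1.8, 0], 0], [[-0.8, -2.3, 0], 0], [[-1.0, -2.7, 0], 0], [[-1.0, -2.7, 0], 0], [[-1.0, -2.7, 0], 0]] [577.7 267.9]
```

drive_tool(
  moves=[
    [[-0.1,-0.5,0],0],
    [[-0.3,-0.9,0],0],
    [[-0.5,-1.4,0],0],
    [[-0.6,-1.8,0],0],
    [[-0.8,-2.3,0],0],
    [[-1.0,-2.7,0],0],
    [[-1.0,-2.7,0],0],
    [[-1.0,-2.7,0],0],
  ],
)

```text
time: 21.87
tool_pos: [578.9, 271.0, 171.2]
tcp_rot: [179.7, 0.1, 162.5]
ft_force: [6.9, 17.4, -2.7]
finger_gap: 21.7
```

```bash
python3 -c "
from h import *
q=r.sense();print(q['tool_pos'],q['ft_force'],q['qd'].round(1))
p=q['tool_pos'][:2]-[526.4,287.6];print(np.hypot(*p),np.degrees(np.arctan2(p[1],p[0])))"; python3 tgt.py 577.7 267.9 -21.5,-22,-22.5,-23,-23.5,-24,-24,-24
```

```text
[578.89794934 271.00923234 171.18573686] [ 6.87159433 17.40739677 -2.7337928 ] [-0.   0.  -0.1 -0.  -0.  -0. ]
55.05713628543502 -17.537940934504608
[[[-0.1, -0.5, 0], 0], [[-0.3, -0.9, 0], 0], [[-0.5, -1.3, 0], 0], [[-0.7, -1.8, 0], 0], [[-0.9, -2.2, 0], 0], [[-1.1, -2.7, 0], 0], [[-1.1, -2.7, 0], 0], [[-1.1, -2.7, 0], 0]] [576.6 265.2]
```

```bash
cat > seq.py <<'E'
import numpy as np,json
C=np.array([526.4,287.6]);R=55;c=np.array([577.7,267.9])
A=[-16,-8,2,14,28,42,56,70]
A=[A]
def nxt(st,n=8): s=A[-1][-1]; A.append([s+st*(i+1) for i in range(n)])
for _ in range(5): nxt(15)
A.append([682,690,695,698,700,701.5,702.5,702.5])
print(A[5][-1])
for a in A:
    t=C+R*np.c_[np.cos(np.radians(a)),np.sin(np.radians(a))]; s=np.round(t-c,1)
    print(a[-1],json.dumps([[[float(x),float(y),0],0] for x,y in s])); c=c+s[-1]
print(c)
E
python3 seq.py
```

```text
670
70 [[[1.6, 4.5, 0], 0], [[3.2, 12.0, 0], 0], [[3.7, 21.6, 0], 0], [[2.1, 33.0, 0], 0], [[-2.7, 45.5, 0], 0], [[-10.4, 56.5, 0], 0], [[-20.5, 65.3, 0], 0], [[-32.5, 71.4, 0], 0]]
190 [[[-14.0, 3.1, 0], 0], [[-28.4, 2.5, 0], 0], [[-42.0, -1.9, 0], 0], [[-54.2, -9.6, 0], 0], [[-63.9, -20.2, 0], 0], [[-70.5, -32.9, 0], 0], [[-73.6, -46.9, 0], 0], [[-73.0, -61.3, 0], 0]]
310 [[[4.4, -13.6, 0], 0], [[12.1, -25.8, 0], 0], [[22.7, -35.5, 0], 0], [[35.4, -42.1, 0], 0], [[49.4, -45.2, 0], 0], [[63.8, -44.6, 0], 0], [[77.4, -40.2, 0], 0], [[89.6, -32.5, 0], 0]]
430 [[[9.7, 10.6, 0], 0], [[16.3, 23.3, 0], 0], [[19.4, 37.3, 0], 0], [[18.8, 51.7, 0], 0], [[14.4, 65.3, 0], 0], [[6.7, 77.5, 0], 0], [[-3.9, 87.2, 0], 0], [[-16.6, 93.8, 0], 0]]
550 [[[-14.0, 3.1, 0], 0], [[-28.4, 2.5, 0], 0], [[-42.0, -1.9, 0], 0], [[-54.2, -9.6, 0], 0], [[-63.9, -20.2, 0], 0], [[-70.5, -32.9, 0], 0], [[-73.6, -46.9, 0], 0], [[-73.0, -61.3, 0], 0]]
670 [[[4.4, -13.6, 0], 0], [[12.1, -25.8, 0], 0], [[22.7, -35.5, 0], 0], [[35.4, -42.1, 0], 0], [[49.4, -45.2, 0], 0], [[63.8, -44.6, 0], 0], [[77.4, -40.2, 0], 0], [[89.6, -32.5, 0], 0]]
702.5 [[[7.9, 8.2, 0], 0], [[12.2, 14.6, 0], 0], [[14.4, 18.9, 0], 0], [[15.6, 21.5, 0], 0], [[16.3, 23.3, 0], 0], [[16.8, 24.6, 0], 0], [[17.1, 25.6, 0], 0], [[17.1, 25.6, 0], 0]]
[578.9 271.1]
```

drive_tool(
  moves=[
    [[1.6,4.5,0],0],
    [[3.2,12.0,0],0],
    [[3.7,21.6,0],0],
    [[2.1,33.0,0],0],
    [[-2.7,45.5,0],0],
    [[-10.4,56.5,0],0],
    [[-20.5,65.3,0],0],
    [[-32.5,71.4,0],0],
  ],
)

```text
time: 22.53
tool_pos: [545.6, 339.3, 171.1]
tcp_rot: [-180.0, 0.1, 162.4]
ft_force: [0.9, -7.7, 5.9]
finger_gap: 21.8
```

drive_tool(
  moves=[
    [[-14.0,3.1,0],0],
    [[-28.4,2.5,0],0],
    [[-42.0,-1.9,0],0],
    [[-54.2,-9.6,0],0],
    [[-63.9,-20.2,0],0],
    [[-70.5,-32.9,0],0],
    [[-73.6,-46.9,0],0],
    [[-73.0,-61.3,0],0],
  ],
)

```text
time: 23.2
tool_pos: [472.1, 278.5, 171.1]
tcp_rot: [179.9, 0.1, 162.5]
ft_force: [13.5, 6.1, -4.7]
finger_gap: 21.5
```

drive_tool(
  moves=[
    [[4.4,-13.6,0],0],
    [[12.1,-25.8,0],0],
    [[22.7,-35.5,0],0],
    [[35.4,-42.1,0],0],
    [[49.4,-45.2,0],0],
    [[63.8,-44.6,0],0],
    [[77.4,-40.2,0],0],
    [[89.6,-32.5,0],0],
  ],
)

```text
time: 23.87
tool_pos: [562.1, 245.6, 171.0]
tcp_rot: [-180.0, -0.1, 162.4]
ft_force: [-10.3, 6.5, 8.5]
finger_gap: 21.7
```

drive_tool(
  moves=[
    [[9.7,10.6,0],0],
    [[16.3,23.3,0],0],
    [[19.4,37.3,0],0],
    [[18.8,51.7,0],0],
    [[14.4,65.3,0],0],
    [[6.7,77.5,0],0],
    [[-3.9,87.2,0],0],
    [[-16.6,93.8,0],0],
  ],
)

```text
time: 24.53
tool_pos: [545.9, 339.2, 171.0]
tcp_rot: [-179.9, 0.1, 162.4]
ft_force: [0.7, -8.7, 7.6]
finger_gap: 21.4
```

drive_tool(
  moves=[
    [[-14.0,3.1,0],0],
    [[-28.4,2.5,0],0],
    [[-42.0,-1.9,0],0],
    [[-54.2,-9.6,0],0],
    [[-63.9,-20.2,0],0],
    [[-70.5,-32.9,0],0],
    [[-73.6,-46.9,0],0],
    [[-73.0,-61.3,0],0],
  ],
)

```text
time: 25.2
tool_pos: [472.1, 278.4, 171.1]
tcp_rot: [179.9, 0.0, 162.5]
ft_force: [9.8, 5.6, -3.0]
finger_gap: 21.9
```

drive_tool(
  moves=[
    [[4.4,-13.6,0],0],
    [[12.1,-25.8,0],0],
    [[22.7,-35.5,0],0],
    [[35.4,-42.1,0],0],
    [[49.4,-45.2,0],0],
    [[63.8,-44.6,0],0],
    [[77.4,-40.2,0],0],
    [[89.6,-32.5,0],0],
  ],
)

```text
time: 25.87
tool_pos: [562.2, 245.7, 171.0]
tcp_rot: [180.0, -0.1, 162.4]
ft_force: [-12.0, 8.3, 9.9]
finger_gap: 21.5
```

drive_tool(
  moves=[
    [[7.9,8.2,0],0],
    [[12.2,14.6,0],0],
    [[14.4,18.9,0],0],
    [[15.6,21.5,0],0],
    [[16.3,23.3,0],0],
    [[16.8,24.6,0],0],
    [[17.1,25.6,0],0],
    [[17.1,25.6,0],0],
  ],
)

```text
time: 26.53
tool_pos: [578.8, 270.9, 171.1]
tcp_rot: [-179.9, -0.1, 162.5]
ft_force: [-6.2, 0.6, 7.4]
finger_gap: 21.8
```

```bash
python3 -c "
from h import *
q=r.sense();print(q['tool_pos'],q['ft_force'],q['qd'].round(1))
p=q['tool_pos'][:2]-[526.4,287.6];print(np.hypot(*p),np.degrees(np.arctan2(p[1],p[0])))
snap('wrist','w14');snap('scene','s14');snap('top','t14')"
```

```text
[578.83954188 270.89333316 171.05161603] [-6.24169906  0.63983731  7.40688141] [-0.1 -0.   0.1  0.2 -0.2 -0.1]
55.03651759553418 -17.671312350100358
```

View pics/w14.png

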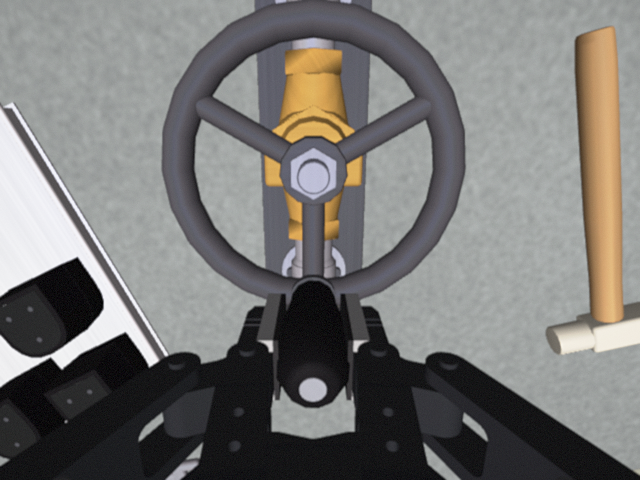

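View pics/s14.png

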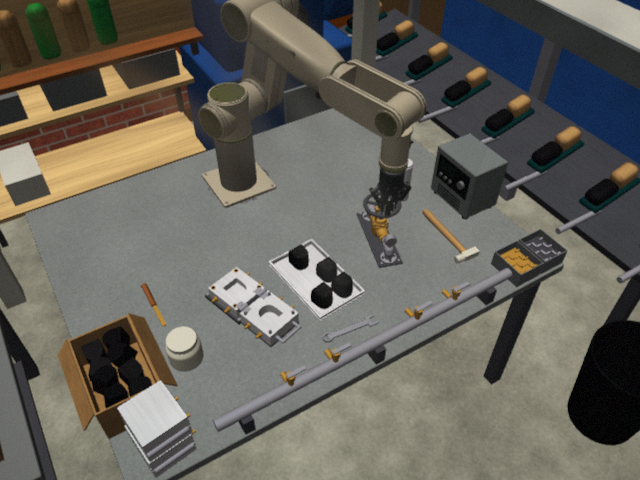

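View pics/t14.png

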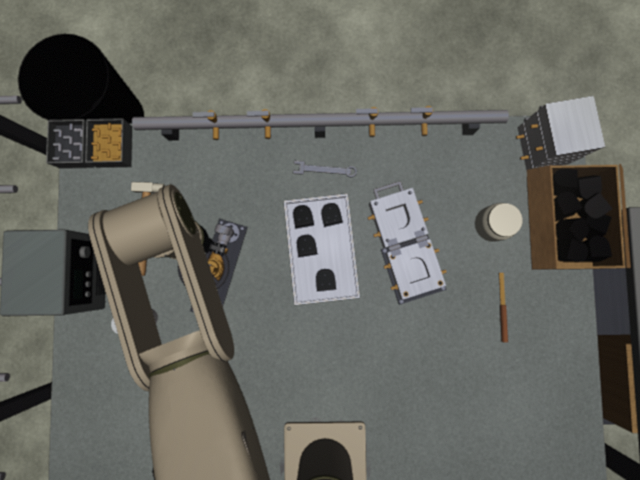

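```bash
python3 -c "
from h import *
a=cv2.imread('pics/top0.png').astype(int);b=cv2.imread('pics/t14.png').astype(int)
d=np.abs(a-b).max(2);print((d[185:305,280:350]>60).sum(),(d[185:262,280:350]>60).sum())
print(r.hand_in()); print(r.sense()['tool_pos'])"
```

```text
393 0
the job is handed in; nothing more can be done
None
the job is handed in; nothing more can be done
```

The fresh heel is standing upright in the free end of the cooling tray. The valve was closed against its stop and then backed off two full turns, and the handle was still gripped when I handed in at about 27 s. `r.hand_in()` gave no verdict.

**Heel:** It drew straight out of the mould and went down under about 15 N of contact before I let go. The pictures afterwards show it upright, about 20 mm from the nearest rim. The top camera shows no change at the three cooled heels, and I saw no change in the other bench items that stayed in view. The arm hid part of the mallet and the spray can in that last top view.

**Valve:** Clockwise, the handle stopped at −17.5° from the stem and did not move under about 18 N. The valve's base plate lies at −17.3°, so the stop is where it should be. After two turns back, the measured angle is −17.7°, about 0.1° from that start. The tool stayed on the 55 mm circle at every position I read, and the gap stayed near 21.7 mm.

**Checks that disagreed:**
- **Fingertips:** The interface text puts the fingertips 22 mm ahead of the TCP. Two camera views put them 10 to 20 mm behind it, and my first grasp closed on air above the heel. I went lower, using the pictures.
- **Handle grip:** The gap on the handle read about 21.7 mm, against the stated 23 mm diameter.
- **Final push:** A steady push of about 10 N remained on the handle, mostly inward and upward, at hand-in.

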